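Fold down the rack hook and hang the snap gauge

TASK

Put the green snap gauge away: swing the folded hook of the gauge rack out from the panel, all the way down to its stop, then take the gauge by its handle from the leaning bench rest and hang it by the inside of its bow on that hook, upright and at rest behind the hook's lip. Do not knock the gauge's measuring anvils on the hook, set the gauge down on the hook gently, and leave the other things on the bench where they are.

Things in the scene. Friction and masses are not known exactly. Their poses are not given: they have to be found in the camera images.
- gauge_rack: fixed rack: white perforated panel 330 wide, 370 high, 350 over its frame; a top shelf, underside 370 up (ribs 354), overhangs the panel by 65 in front. Origin on the worktop under the middle of the panel's front face; x into the panel, y left, z up. Hooks 80 left and right of the middle, hinges 150 up: one folded; the other, side varies, is out and taken. All in mm
- fold_hook: steel bracket of the folded hook, fixed to the panel's front, with the arm on it. Origin on the panel's front face at hinge height; axes as the rack's (x into the panel, y left, z up). The hinge pin lies along y, 30 mm in front of the panel (x = -30 mm); the bracket's cheeks reach 45 mm in front of the panel and 15 mm to either side
- hook_arm (a joint): arm angle, rad: 0 folded, standing straight up along the panel; it swings outward and down; 1.52 = at its stop, about level, pointing away from the panel. Friction hinge: stays where left, about 1.2 N at the tip moves it. Dark flat bar 18 mm wide, 8 thick, 95 long from the hinge; its last 8 mm carry a lip that rises 12 mm over the arm's upper face when out (towards the panel when folded)
- hook_tip (a point): point inside the arm, mid-thickness, 80 mm from the hinge axis, where the bar can be pinched across its 18 mm width (y); moves with the arm. z points along the arm from hinge to tip (up when folded). Folded, the arm's middle stands 30 mm in front of the panel
- hook_seat (a point): point on the arm's face that is uppermost when out, 50 mm from the hinge axis: middle of the stretch where a gauge hangs (free from 15 to 87 mm). Moves with the arm: z along the arm to its tip, x out of the seat face (up when the hook is out), y across the arm
- gauge_rest: leaning bench rest, fixed: dark base 100 x 92 mm, aluminium cradle 78 mm wide whose back leans 0.436 rad (25 degrees) from vertical towards the rest's +x, with a 5 mm lip in front of the gauge's feet. The back ends 68 mm along the gauge from its feet, below the bow. Origin on the worktop under the base, z up; at yaw 0 its x points away from the robot
- gauge_handle (a point): centre of the black handle of the green snap gauge, 20 mm wide (y), 16 thick (x), 44 long (z). Gauge axes: z from feet up to handle, y across the gap, x through the thickness, to the back of the rest. Green C-frame open downward, 66 wide, 14 thick, 137 long, about 0.31 kg; the bow's outer top is 26 mm below this point, legs 75 long, 42 apart. Starts standing in the rest, leaning back with it
- gauge_bow (a point): middle of the flat inside of the gauge's bow, the face that rests on the hook, 40 mm below the handle's centre along the gauge; axes as the gauge's. The opening below it is 42 mm wide for 49 mm down, then 30 mm wide between the anvils, and open at the feet
- anvils: bright steel measuring anvils on the inside of the gauge's legs, in the lowest 26 mm above the feet, leaving a gap of 30 mm. Origin between the feet, 115 mm below the handle's centre; axes as the gauge's
- bulb_blower: bystander: blue rubber bulb blower, 64 mm wide, 104 mm high, origin at its underside
- spray_bottle: bystander: white spray bottle, 31 mm wide, 87 mm high, origin at its underside
- dust_brush: bystander: flat brush with wooden handle, 37 x 165 x 10 mm, origin at its underside
- plug_gauge: bystander: steel plug gauge lying flat, 92 mm long, 17 mm thick, origin at its underside
- snap_gauge: the green snap gauge as a whole, anvils included. Origin between its feet, 115 mm below the handle's centre; axes as the gauge's
- taken_hook: the other hook of the rack, fixed: the same bracket with its arm already out, carrying a fixed blue snap gauge 70 mm wide. Origin on the panel's front face at hinge height, axes as the rack's. The arm reaches 125 mm in front of the panel; the blue gauge hangs 72 mm in front of it, from 76 mm below the hinge to 68 mm above it (its black handle)
Things that resemble listed ones, but are neither listed nor needed, are in the scene too. Leave any turquoise look-alike of the snap_gauge alone.

How it is judged (in metres and radians):
On the way, in this order (a step that is already met when the one before it is completed fails the run):
1. the folded hook has been swung out to its stop, within 10 degrees (value of joint hook_arm above 1.35 rad), for 0.2 s.
2. the gauge has been lifted away from its rest (distance of gauge_handle from where it was at the start of the episode above 0.1 m), for 0.2 s.
At the end, for the whole second after the job is handed in: The hook is out at its stop (within 0.07 rad); the gauge hangs at rest with the flat inside of its bow on the hook's upper face (-4 to +6 mm), the arm inside the bow (within 14 mm across), between bracket and lip (within 37 mm of the seat's middle), its handle up within 0.2 rad of vertical (value of joint hook_arm above 1.45 rad and x of gauge_bow in the frame of hook_seat between -0.004 and 0.006 m and y of gauge_bow in the frame of hook_seat between -0.014 and 0.014 m and z of gauge_bow in the frame of hook_seat between -0.037 and 0.037 m and angle between gauge_handle's own z axis and vertical below 0.2 rad and linear speed of snap_gauge below 0.02 m/s); the robot touches nothing.
It fails at once if the measuring anvils knock on the hook (over 4 N) (contact force between anvils and fold_hook above 4 N).
It fails at once if a bystander is pushed more than 30 mm (distance of any of bulb_blower, spray_bottle, dust_brush, plug_gauge from where it was at the start of the episode above 0.03 m).
It fails at once if the gauge strikes the hook hard (over 30 N) (contact force between snap_gauge and fold_hook above 30 N).
It also fails if it takes over 61 s, if anything falls off the work surface, if the arm or the gripper's body presses on something with over 40 N, if the wrist force passes 120 N, or if a joint passes its speed limit or range.

ROBOT

A 7-joint arm with a two-finger parallel gripper is mounted at the origin on a cart in front of the work surface, level with it; the furniture and walls round the work are solid. World frame = base frame: x ahead of the robot, y to its left, z up, the work surface at z = 0. Lengths are in m, angles in degrees, forces in N, time in s.
With the tool pointing down it reaches from about 0.425 to 1.025 m from the base axis. Payload 3.6 kg.
Tool frame: the origin (TCP) lies at the very end of the fingers, on their centre line; the grasp point (between the pads) lies 19 mm behind it; z points along the fingers, x is the direction in which the jaws open and shut, and the axes are right-handed (so a half turn about z gives the same grasp; the last joint's range is limited). The gripper opens to 85 mm and grips with 20 to 120 N. Pads are 22 mm wide; open, the fingers measure 114 mm over their backs; the gripper's body (76 mm by 85 mm) begins 54 mm behind the grasp point. The pads swing forward as they close: fully open they stand 13 mm farther back than shut.
Start: joints at [-76.862, 33.873, 2.773, 92.16, -1.908, 54.013, -1.931], TCP at [0.23, 0.688, 0.231] pointing down, gripper open.
Joint ranges: [-153.93, 153.93], [-27.13, 128.08], [-72.61, 78.16], [10.71, 143.7], [-87.88, 267.88], [4.46, 118.87], [-176.78, 176.78]. Speed limits (degrees/s): [147.25, 147.25, 180, 180, 180, 180, 180].

INTERFACE

Orientations are given as [roll, pitch, yaw] about the fixed x, y, z axes, in that order (R = Rz(yaw) Ry(pitch) Rx(roll)).
In Python, from workcell import manip gives the robot as it stands.
- The arm moves only by the shell command python3 -m creep 'ROWS' [FORCE]. ROWS is JSON, a list that holds one entry, the list of rows, each a list of 5 numbers: the opening, from 0 (shut) to 1 (fully open), then the shift along the world's x, y, z in cm, then the turn about the world's z in rad. A call has 1 to 12 rows; each row is the pose to reach, as a shift and turn from the pose commanded when the call began; what a row does not reach only later rows make up. A row lasts 1/10 s, in which the tool goes at most 50 mm and 8.59 degrees, less where a joint would pass 70% of its speed; a pose out of reach is approached as far as the arm can. A call with a gripper value outside its range is refused whole. The fingers move at their own pace and stop on an object; FORCE is the grip in N (left out, the last holds). Time passes only in rows, so rows that repeat a pose let the fingers close. It gives the time, the measured TCP pose, the force and the opening at its end, in the units of the state.
- manip.state(): the state, without advancing time (a new reading comes with each control period).
- manip.get_image(name): name is "side" or "top" or "wrist"; returns a dict with "color" (384x512x3 uint8, red, green, blue), "range_z" (384x512 float32, m along the optical axis (not along the pixel's ray), 0 where there is no reading), "fx", "fy", "cx", "cy" (pixels), "xyz" and "attitude" of the camera in the world. Camera axes: x right, y down, z forward; pixel columns grow to the right and rows downward; lengths in m; the calibration is good to about 2 mm. A picture is of the moment at which its call begins.
- manip.finish_job(): hands the job in, once; it reports no verdict.
Trained networks look in a picture, given as the dict that the camera call returned (one of the last four; its "shot" number tells which), for a name from the list of things; names that differ only in an ending like _2 or _b are one class to them, and where a whole thing is asked for, a point or a joint stands for the part that bears it (a point fixed in the world has none). Each returns a list of dicts, best first, with "p" (0 to 1); they miss things now and then, are a little off and sometimes report something else, mostly with a low value. They report only what shows in the picture. A call takes as long as a camera call. They do not tell look-alikes from the thing itself.
- manip.trace(label, picture): "pixels" (384x512 bool, what is visible of it).
- manip.mark_of(label, picture): "at" ([x, y, z] in m, in the coordinates of the camera as it stood for that picture, good to about 4 mm: a listed point, or the origin of a listed thing).
The state is a dict: "time": time; "q": joint angles; "joint_vel": joint speeds; "joint_efforts": joint torques, N m; "eef_pos": TCP position; "orientation": TCP orientation; "ft_force": force on the tool from outside, world axes, zero at the start; "moment": the same for the moment, N m; "gripper_width": finger opening in m.
Only numpy, scipy, OpenCV 4.12 (cv2) and the standard library are available. Lean on these libraries where they do the work, as an engineer would, in place of code of your own. Each camera call takes 0.05 s, during which the arm holds its last target.

## Working session

There is one attempt and no reset: what is moved stays moved. The work goes in short steps, Python scripts to look and compute and a shell command to move; the robot and the scene stay as the last step left them, time stands still between calls to the robot, and variables do not carry over. Pictures are saved under pics/ and viewed, and the job is handed in when it is done.

```bash
ls; mkdir -p pics
cat > h.py <<'E'
import numpy as np, cv2
from workcell import manip
from scipy.spatial.transform import Rotation as R
def cam(im):
    a=im["attitude"]; a=np.array(a,float)
    return a, np.array(im["xyz"])
def Rc(im):
    a=np.array(im["attitude"],float)
    if a.shape==(3,3): return a
    return R.from_euler('xyz',a,degrees=True).as_matrix()
def w(im,p): return Rc(im)@np.array(p)+np.array(im["xyz"])
def px(im,P):
    c=Rc(im).T@(np.array(P)-np.array(im["xyz"])); return im["fx"]*c[0]/c[2]+im["cx"], im["fy"]*c[1]/c[2]+im["cy"]
def cloud(im):
    z=im["range_z"]; v,u=np.mgrid[:z.shape[0],:z.shape[1]]
    p=np.stack([(u-im["cx"])/im["fx"]*z,(v-im["cy"])/im["fy"]*z,z],-1)
    return p@Rc(im).T+np.array(im["xyz"])
def save(im,n,crop=None,s=1):
    c=im["color"][:,:,::-1]
    if crop: c=c[crop[1]:crop[3],crop[0]:crop[2]]
    if s!=1: c=cv2.resize(c,None,fx=s,fy=s,interpolation=cv2.INTER_CUBIC)
    cv2.imwrite("pics/"+n+".png",c)
E
python3 - <<'E'
from h import *
print(manip.state())
for n in ["side","top","wrist"]:
    im=manip.get_image(n); save(im,n+"0"); print(n,im["attitude"],im["xyz"],im["fx"],im["cx"],im["cy"])
    for l in ["gauge_rack","fold_hook","hook_tip","hook_seat","gauge_rest","gauge_handle","gauge_bow","snap_gauge","anvils","bulb_blower","spray_bottle","dust_brush","plug_gauge","taken_hook"]:
        for d in manip.mark_of(l,im): print(n,l,round(d["p"],2),w(im,d["at"]).round(3),np.round(px(im,w(im,d["at"]))))
E
```

```text
pics
{'time': 0.0, 'q': array([-76.86155121,  33.92614067,   2.76406053,  92.23766398,
        -1.90909274,  54.01082059,  -1.92866803]), 'joint_vel': array([ 0.01393996, -0.11296469, -0.05092223,  0.10244026, -0.08726662,
       -0.02294853,  0.07289749]), 'joint_efforts': array([ 3.48082431e-04, -5.48690701e+01,  1.54683966e+00, -1.98117149e+01,
        9.40240687e-03,  8.93367338e-03, -8.13056459e-06]), 'eef_pos': array([0.22968337, 0.68677714, 0.23012601]), 'orientation': array([1.79995476e+02, 1.28511950e-01, 7.15132423e+01]), 'ft_force': array([-0.4763029 , -1.22979242,  0.90904681]), 'moment': array([-0.00663908, -0.04459025,  0.03188595]), 'gripper_width': 0.08536035037446697}
side [-117.24498134    0.78395401   -5.39409218] [ 0.43324242 -1.08704883  0.65264491] 390.35210619908185 255.18219701146174 196.3639330983675
side gauge_rack 0.64 [0.65  0.086 0.006] [288. 205.]
side gauge_rack 0.41 [ 0.555 -0.294  0.128] [277. 237.]
side fold_hook 0.69 [0.65  0.166 0.151] [285. 157.]
side fold_hook 0.33 [0.61 0.17 0.23] [274. 136.]
side hook_tip 0.4 [0.607 0.168 0.232] [273. 135.]
sid
[... 1756 characters left out ...]
 0.006] [276. 271.]
top snap_gauge 0.8 [ 0.507 -0.301  0.024] [307. 227.]
top snap_gauge 0.36 [ 0.678 -0.206 -0.003] [291. 173.]
top anvils 0.54 [ 0.355 -0.24   0.008] [276. 268.]
top anvils 0.35 [ 0.509 -0.3    0.019] [307. 226.]
top bulb_blower 0.6 [ 0.698 -0.327  0.001] [327. 177.]
top spray_bottle 0.67 [ 0.68  -0.207 -0.003] [291. 172.]
top dust_brush 0.62 [ 0.496 -0.458 -0.002] [352. 245.]
top dust_brush 0.44 [0.606 0.171 0.225] [166. 135.]
top plug_gauge 0.62 [ 0.366 -0.107  0.003] [237. 253.]
top taken_hook 0.9 [0.659 0.011 0.142] [226. 145.]
wrist [ 1.63687013e+02 -2.34956843e-02  7.15317522e+01] [0.16321317 0.7103028  0.37372674] 279.8547048948859 255.5140414413207 182.0030399754038
```

View pics/side0.png

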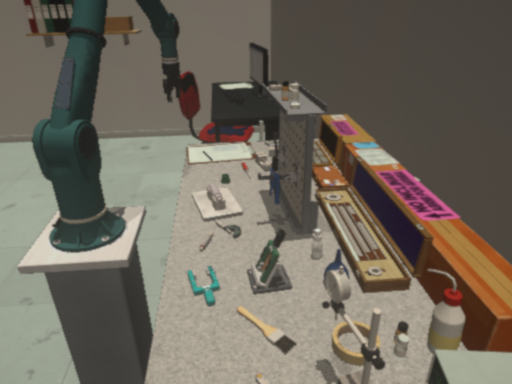

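View pics/top0.png

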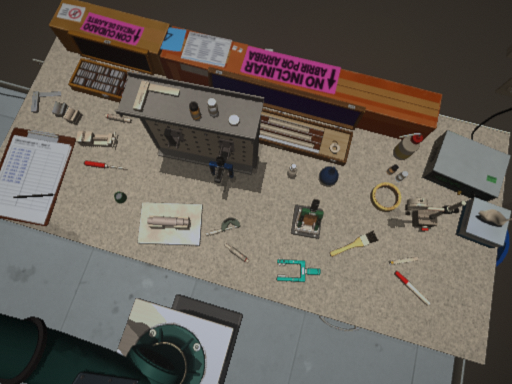

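View pics/wrist0.png

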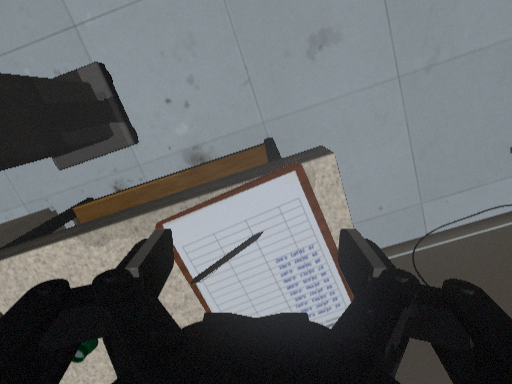

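Run:
```python
from h import *
im=manip.get_image("side"); save(im,"side_hook",(235,70,335,240),4)
C=cloud(im)
np.set_printoptions(suppress=True)
for l in ["fold_hook","hook_tip"]:
  for d in manip.trace(l,im):
    m=d["pixels"]; print(l,d["p"],m.sum()); 
    v,u=np.where(m); print(u.min(),u.max(),v.min(),v.max())
    P=C[m]; 
    if d["p"]>.5:
      for zz in np.arange(.1,.27,.015):
        s=P[abs(P[:,2]-zz)<.0075]
        if len(s): print(zz.round(3),len(s),np.median(s,0).round(3),s.min(0).round(3),s.max(0).round(3))
it=manip.get_image("top"); save(it,"top_hook",(110,70,280,220),4)
C=cloud(it)
for d in manip.trace("fold_hook",it)[:1]:
    P=C[d["pixels"]]; print(len(P))
    for zz in np.arange(.1,.27,.015):
        s=P[abs(P[:,2]-zz)<.0075]
        if len(s): print(zz.round(3),len(s),np.median(s,0).round(3),s.min(0).round(3),s.max(0).round(3))
```

```text
fold_hook 0.73 218
274 287 132 168
0.1 3 [0.648 0.203 0.103] [0.646 0.19  0.101] [0.65  0.236 0.104]
0.115 6 [0.646 0.166 0.12 ] [0.642 0.144 0.115] [0.65  0.187 0.121]
0.13 14 [0.646 0.153 0.128] [0.643 0.144 0.123] [0.65  0.174 0.135]
0.145 39 [0.636 0.153 0.146] [0.622 0.145 0.138] [0.65  0.222 0.152]
0.16 51 [0.636 0.158 0.159] [0.611 0.146 0.153] [0.649 0.187 0.167]
0.175 29 [0.645 0.159 0.174] [0.613 0.143 0.168] [0.652 0.186 0.182]
0.19 25 [0.619 0.16  0.188] [0.613 0.142 0.183] [0.651 0.178 0.197]
0.205 12 [0.614 0.158 0.206] [ 0.599 -0.003  0.2  ] [0.62  0.172 0.211]
0.22 14 [0.612 0.158 0.218] [ 0.593 -0.004  0.213] [0.616 0.166 0.226]
0.235 16 [0.612 0.158 0.237] [0.608 0.153 0.228] [0.622 0.161 0.242]
0.25 7 [0.615 0.159 0.244] [0.608 0.155 0.243] [0.622 0.17  0.246]
fold_hook 0.4 5162
261 326 80 232
287
0.1 1 [0.647 0.165 0.097] [0.647 0.165 0.097] [0.647 0.165 0.097]
0.115 4 [0.642 0.155 0.12 ] [0.64  0.152 0.116] [0.643 0.16  0.121]
0.13 7 [0.643 0.152 0.129] [0.641 0.148 0.124] [0.644 0.167 0.137]
0.145 58 [0.632 0.167 0.146] [0.602 0.147 0.138] [0.644 0.181 0.152]
0.16 68 [0.629 0.159 0.159] [0.604 0.147 0.153] [0.644 0.185 0.167]
0.175 27 [0.64  0.163 0.177] [0.608 0.146 0.169] [0.644 0.177 0.182]
0.19 37 [0.642 0.166 0.19 ] [0.607 0.148 0.183] [0.647 0.187 0.196]
0.205 10 [0.607 0.163 0.204] [0.606 0.158 0.198] [0.614 0.173 0.212]
0.22 11 [0.605 0.164 0.22 ] [0.603 0.157 0.213] [0.61  0.173 0.226]
0.235 30 [0.607 0.164 0.241] [0.602 0.158 0.229] [0.621 0.175 0.242]
0.25 20 [0.614 0.168 0.244] [0.602 0.159 0.243] [0.621 0.175 0.247]
```

View pics/side_hook.png

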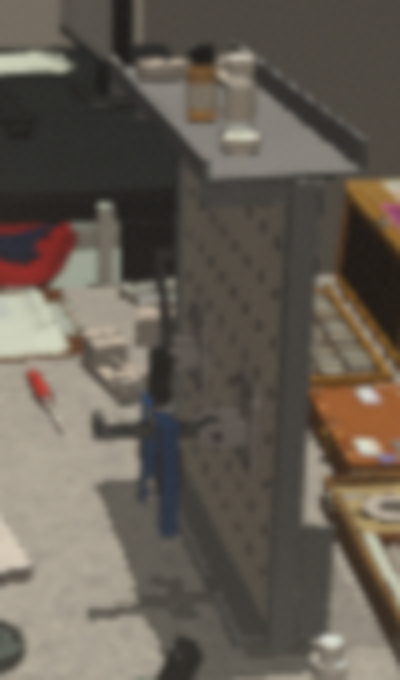

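View pics/top_hook.png

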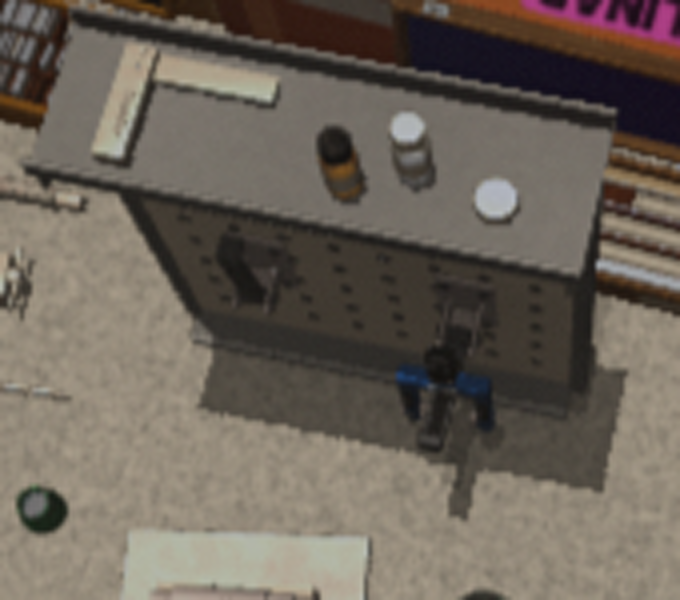

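```bash
python3 -c "
from workcell import manip
print([x for x in dir(manip) if x[0]!='_'])"; python3 -m creep --help | head -30
```

```text
['Unreachable', 'finish_job', 'get_image', 'mark_of', 'state', 'trace']invalid input: not JSON, or not a number
```

Run:
```python
from h import *
np.set_printoptions(suppress=True)
it=manip.get_image("top"); C=cloud(it)
m=manip.trace("gauge_rack",it)[0]["pixels"]; P=C[m]
print(P.min(0),P.max(0))
# panel front points z .2-.34
yaw=np.arctan2(.013,.16)
s=P[(P[:,2]>.05)&(P[:,2]<.32)]
A=np.c_[s[:,1],np.ones(len(s))]
x=s[:,0]
k=np.ones(len(s),bool)
for _ in range(8):
    c=np.linalg.lstsq(A[k],x[k],rcond=None)[0]; r=x-A@c; k=abs(r)<.006
print("panel x=",c,k.sum(),r[k].std(), "yaw deg",-np.degrees(np.arctan(c[0])))
sh=P[(P[:,2]>.36)]
th=-np.arctan(c[0]); ex=np.array([np.cos(th),np.sin(th)]); ey=np.array([-ex[1],ex[0]])
p0=np.array([c[0]*.087+c[1],.087])
q=(sh[:,:2]-p0)
X=q@ex;Y=q@ey
for a in np.arange(-.17,.18,.04):
    n=abs(Y-a)<.02
    if n.sum(): print("shelf",a.round(2),X[n].min().round(4),np.percentile(X[n],[2,98]).round(4),sh[n][:,2].min().round(3),sh[n][:,2].max().round(3), np.median(sh[n][:,2]).round(3))
print(Y.min(),Y.max())
for n,im in (("top",it),):
  mm=manip.trace("hook_tip",im)
  for d in mm[:1]:
    Q=C[d["pixels"]]; 
    o=np.argsort(Q[:,2]); Q=Q[o]
    q=(Q[:,:2]-p0); XX=np.c_[q@ex,q@ey,Q[:,2]]
    for i in range(0,len(XX),3): print(XX[i].round(3))
```

```text
[ 0.23931639 -0.17230021 -0.00202698] [0.87421907 0.44271184 1.23104593]
panel x= [-0.07103992  0.65806971] 1750 0.0017124143532467676 yaw deg 4.063461236824582
shelf -0.17 -0.0652 [-0.0641  0.043 ] 0.361 0.396 0.375
shelf -0.13 -0.065 [-0.0644  0.043 ] 0.369 0.396 0.375
shelf -0.09 -0.0653 [-0.0644  0.0427] 0.369 0.395 0.375
shelf -0.05 -0.0659 [-0.0646  0.0428] 0.368 0.431 0.375
shelf -0.01 -0.0654 [-0.0643  0.0432] 0.368 0.431 0.376
shelf 0.03 -0.0651 [-0.0647  0.0429] 0.368 0.397 0.374
shelf 0.07 -0.066 [-0.0646  0.043 ] 0.367 0.395 0.375
shelf 0.11 -0.0656 [-0.0641  0.0424] 0.37 0.396 0.378
shelf 0.15 -0.0653 [-0.0645  0.0433] 0.368 0.396 0.375
-0.229412906924249 0.1804557986744597
[-0.012  0.089  0.144]
[-0.035  0.085  0.151]
[-0.036  0.087  0.154]
[-0.035  0.074  0.157]
[-0.033  0.074  0.16 ]
[-0.035  0.08   0.162]
[-0.031  0.074  0.165]
[-0.035  0.085  0.167]
[-0.036  0.074  0.174]
[-0.037  0.085  0.18 ]
[-0.037  0.081  0.183]
[-0.038  0.086  0.188]
[-0.038  0.079  0.192]
[-0.039  0.075  0.197]
[-0.039  0.083  0.2  ]
[-0.041  0.076  0.207]
[-0.04   0.081  0.209]
[-0.041  0.077  0.214]
[-0.042  0.085  0.219]
[-0.043  0.078  0.225]
[-0.038  0.075  0.229]
[-0.036  0.075  0.231]
[-0.043  0.084  0.236]
[-0.04   0.081  0.238]
[-0.03   0.075  0.239]
[-0.043  0.077  0.24 ]
[-0.037  0.076  0.241]
[-0.04   0.089  0.242]
[-0.027  0.084  0.242]
[-0.038  0.09   0.242]
[-0.035  0.076  0.242]
[-0.028  0.075  0.243]
[-0.035  0.088  0.244]
[-0.044  0.085  0.245]
[-0.03   0.077  0.246]
[-0.031  0.079  0.246]
[-0.43  -0.229  1.231]
```

Run:
```python
from h import *
im=manip.get_image("side"); save(im,"side_robot",(20,0,220,150),4)
```

```text
(no output)
```

View pics/side_robot.png

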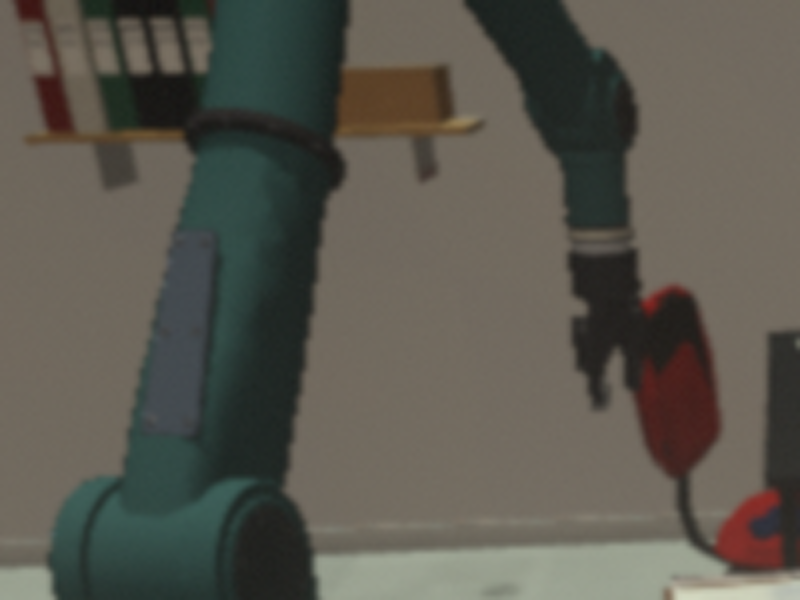

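Run:
```python
from h import *
np.set_printoptions(suppress=True)
im=manip.get_image("wrist"); C=cloud(im); st=manip.state()
T=R.from_euler('xyz',st["orientation"],degrees=True).as_matrix()
P=(C-st["eef_pos"])@T*1000
z=im["range_z"]
ok=(z>0.01)&(z<0.26)&(np.linalg.norm(P[...,:2],axis=-1)<130)&(P[...,2]<30)
print(ok.sum())
Q=P[ok]
for a in np.arange(-200,25,10):
    s=Q[abs(Q[:,2]-a)<5]
    if len(s): print(a,len(s),"x",np.percentile(s[:,0],[0,2,98,100]).round(),"y",np.percentile(s[:,1],[0,2,98,100]).round())
v=np.zeros(z.shape+(3,),np.uint8); v[...]=np.clip(z/.6*255,0,255)[...,None]; cv2.imwrite("pics/wd.png",v)
```

```text
45302
-100 4778 x [-31. -24.  26.  32.] y [-20. -20. -11. -10.]
-90 10646 x [-65. -60.  61.  66.] y [-20. -18.  -2.   3.]
-80 11612 x [-73. -67.  68.  74.] y [-18. -17.   9.  14.]
-70 9859 x [-74. -71.  71.  75.] y [-17. -16.  11.  14.]
-60 3720 x [-74. -69.  70.  75.] y [-13. -13.   9.  14.]
-50 1122 x [-60. -51.  51.  63.] y [-12. -11.   1.   4.]
-40 1434 x [-56. -55.  56.  57.] y [-11. -10.  10.  12.]
-30 1215 x [-56. -55.  56.  57.] y [-11. -10.  11.  13.]
-20 839 x [-56. -54.  54.  57.] y [-11. -10.  11.  13.]
-10 77 x [-43. -43.  43.  43.] y [-8. -8. 10. 11.]
```

Run:
```python
from h import *
np.set_printoptions(suppress=True)
im=manip.get_image("wrist"); C=cloud(im); st=manip.state()
T=R.from_euler('xyz',st["orientation"],degrees=True).as_matrix()
P=(C-st["eef_pos"])@T*1000
z=im["range_z"]
ok=(z>0.01)&(z<0.26)&(np.linalg.norm(P[...,:2],axis=-1)<130)&(P[...,2]<30)
Q=P[ok]
for sg in (1,-1):
  for a in range(50,78,3):
    s=Q[abs(Q[:,0]*sg-a)<1.5]
    if len(s): print(sg,a,len(s),"z",np.percentile(s[:,2],[0,2,98,100]).round(),"y",np.percentile(s[:,1],[0,2,98,100]).round(), "y of lowest",s[np.argsort(s[:,2])[-3:],1].round())
print(st["time"])
F=np.array([.6461,.168]);ex=np.array([.9975,.0708])
for D in (.16,.13,.115,.11,.108): print(D,(F-D*ex).round(4),((F-D*ex-st["eef_pos"][:2])*100).round(2))
print(np.radians(4.06-st["orientation"][2]))
```

```text
1 50 511 z [-70. -69. -21. -17.] y [-13. -13.  11.  14.] y of lowest [-10.  -9. -10.]
1 53 636 z [-67. -66. -24. -20.] y [-13. -13.  10.  13.] y of lowest [-6. -6. -6.]
1 56 713 z [-95. -67. -25. -20.] y [-12. -11.   8.  13.] y of lowest [-6. -5. -6.]
1 59 2004 z [-94. -93. -59. -55.] y [-12. -12.   7.  12.] y of lowest [-6. -6. -6.]
1 62 2454 z [-91. -89. -59. -54.] y [-12. -12.  12.  14.] y of lowest [-5. -6. -6.]
1 65 1291 z [-88. -86. -58. -55.] y [-13. -12.   9.  13.] y of lowest [-5. -5. -5.]
1 68 948 z [-84. -83. -60. -58.] y [-13. -13.   9.  10.] y of lowest [-10. -11. -10.]
1 71 490 z [-80. -79. -60. -58.] y [-13. -13.   9.  10.] y of lowest [-11. -10. -11.]
1 74 162 z [-77. -76. -61. -60.] y [-12. -12.   9.   9.] y of lowest [-11. -11. -11.]
-1 50 446 z [-69. -68. -28. -17.] y [-13. -13.  12.  13.] y of lowest [ -9. -10. -10.]
-1 53 723 z [-67. -66. -23. -19.] y [-13. -12.   9.  13.] y of lowest [-5. -6. -5.]
-1 56 663 z [-95. -93. -28. -23.] y [-12. -11.   8.  13.] y of lowest [-6. -6. -6.]
-1 59 2643 z [-94. -92. -59. -55.] y [-12. -12.  11.  13.] y of lowest [-6. -6. -6.]
-1 62 2051 z [-90. -88. -58. -55.] y [-13. -12.  13.  14.] y of lowest [-5. -5. -6.]
-1 65 1189 z [-87. -85. -59. -55.] y [-13. -12.   9.  10.] y of lowest [-6. -5. -5.]
-1 68 785 z [-83. -82. -59. -58.] y [-13. -13.   9.  10.] y of lowest [-10. -10. -10.]
-1 71 409 z [-80. -78. -60. -58.] y [-13. -12.   9.  10.] y of lowest [-11. -10. -10.]
-1 74 68 z [-76. -75. -61. -61.] y [-11. -11.   9.  10.] y of lowest [-10. -10. -11.]
2.8
0.16 [0.4865 0.1567] [ 25.66 -53.09]
0.13 [0.5164 0.1588] [ 28.65 -52.88]
0.115 [0.5314 0.1599] [ 30.15 -52.77]
0.11 [0.5364 0.1602] [ 30.65 -52.74]
0.108 [0.5384 0.1604] [ 30.84 -52.72]
-1.1772643761693258
```

```bash
python3 -m creep '[[[1,2.1,-4.4,0,-0.1],[1,4.2,-8.8,0,-0.2],[1,6.4,-13.3,0,-0.3],[1,8.5,-17.7,0,-0.4],[1,10.7,-22.1,0,-0.5],[1,12.8,-26.5,0,-0.6],[1,15,-31,0,-0.7],[1,17.1,-35.4,0,-0.8],[1,19.2,-39.8,0,-0.9],[1,21.4,-44.2,0,-1.0],[1,23.5,-48.7,0,-1.1],[1,25.7,-53.1,0,-1.177]]]'
```

```text
time: 4.0
eef_pos: [0.4876, 0.1548, 0.2317]
orientation: [-180.0, -0.0, 3.9]
ft_force: [0.9, 1.0, -0.5]
gripper_width: 0.0854
```

```bash
python3 -m creep '[[[1,0,0,0,0],[1,0,0,-1,0],[1,0,0,-2,0],[1,0,0,-2,0]]]'
python3 - <<'E'
from h import *
a=manip.get_image("wrist"); save(a,"w1")
a=manip.get_image("side"); save(a,"s1",(130,40,330,190),4); print(manip.state())
E
```

```text
time: 4.4
eef_pos: [0.4849, 0.158, 0.2093]
orientation: [180.0, 0.2, 4.3]
ft_force: [-0.4, -1.4, -0.4]
gripper_width: 0.0853
{'time': 4.5, 'q': array([-41.3088692 ,  21.65100654,  23.66251801, 121.31710256,
       -13.45910233,  39.58926445,  -4.43948046]), 'joint_vel': array([-0.03705011, -0.69614296,  0.68359771, -0.61197837,  0.04111249,
       -0.02817855, -0.02796578]), 'joint_efforts': array([ 1.16970947e-01, -3.54656410e+01,  3.60504225e+00, -1.49674916e+01,
        3.40279839e-03,  1.56274019e-02,  3.06650312e-03]), 'eef_pos': array([0.48594979, 0.15791895, 0.21050315]), 'orientation': array([1.79987160e+02, 1.04416703e-01, 4.24426988e+00]), 'ft_force': array([-0.06994041,  0.61438434,  0.09706102]), 'moment': array([-0.00067075,  0.04926185, -0.07264292]), 'gripper_width': 0.08531026853726904}
```

View pics/w1.png

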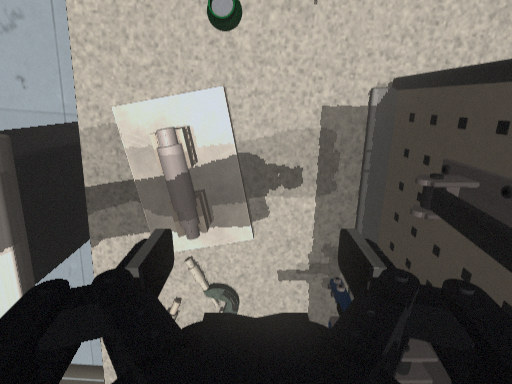

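View pics/s1.png

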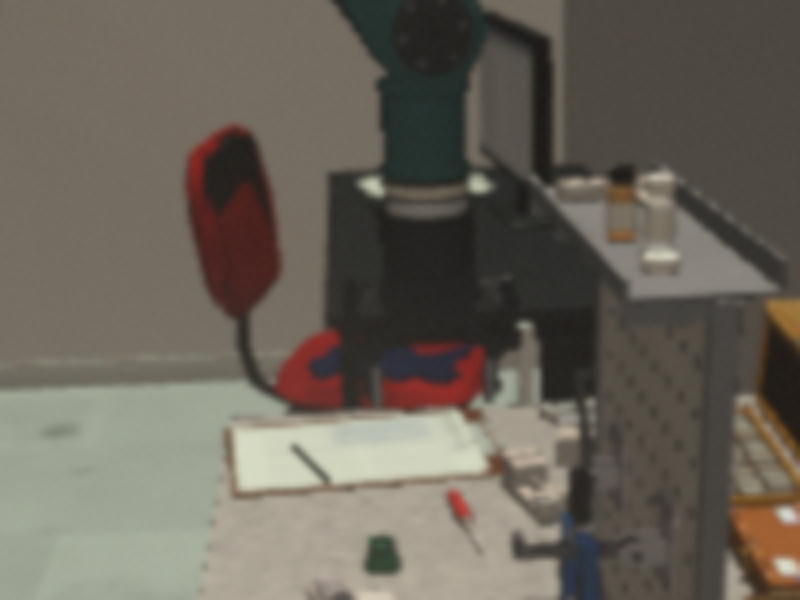

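```bash
python3 -m creep '[[[1,1.2,0.1,0,0],[1,2.4,0.2,0,0],[1,3.6,0.3,0,0],[1,4.5,0.33,0,0],[1,5,0.35,0,0],[1,5.2,0.36,0,0],[1,5.2,0.36,0,0]]]'
python3 - <<'E'
from h import *
a=manip.get_image("side"); save(a,"s2",(200,60,330,170),6);s=manip.state(); print(s["ft_force"],s["moment"],s["joint_efforts"].round(2),s["eef_pos"])
a=manip.get_image("wrist"); save(a,"w2")
E
```

```text
time: 5.2
eef_pos: [0.5391, 0.16, 0.2112]
orientation: [180.0, 0.0, 4.1]
ft_force: [-0.3, 0.4, -0.1]
gripper_width: 0.0854
[0.22845932 0.90678006 0.50995569] [0.00607595 0.0051201  0.03118094] [ 9.000e-02 -4.004e+01  4.390e+00 -1.624e+01  1.000e-02 -2.000e-02
  0.000e+00] [0.53864205 0.15998522 0.21114831]
```

View pics/s2.png

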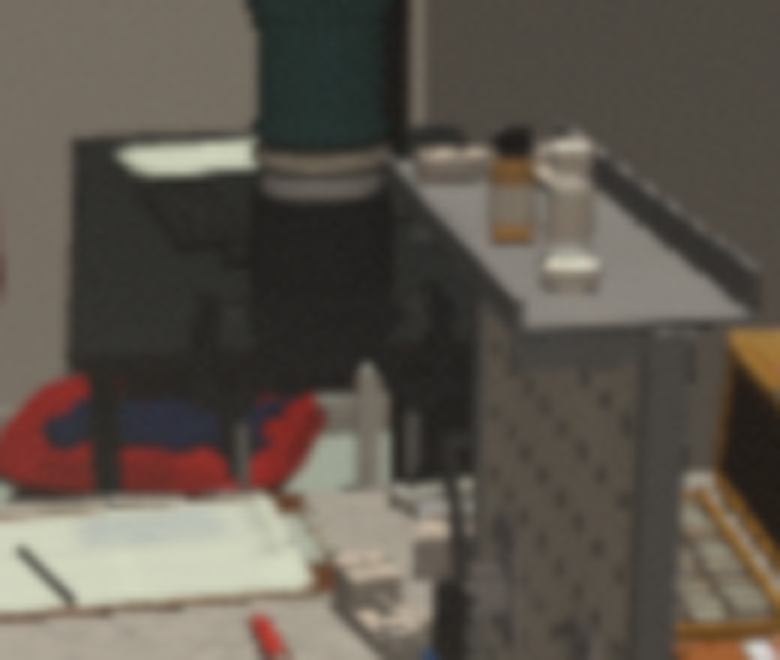

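View pics/w2.png

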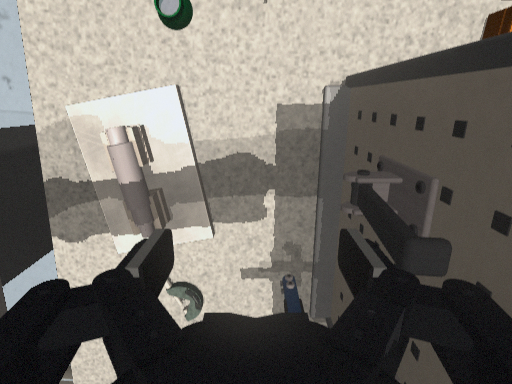

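Run:
```python
from h import *
np.set_printoptions(suppress=True)
im=manip.get_image("wrist"); C=cloud(im); st=manip.state()
T=R.from_euler('xyz',st["orientation"],degrees=True).as_matrix()
P=(C-st["eef_pos"])@T*1000
for v in range(235,285,6):
    print(v,[tuple(P[v,u].round().astype(int)) for u in range(405,455,8)])
m=(C[...,2]>.235)&(C[...,2]<.253)&(P[...,0]>55)&(P[...,0]<100)
Q=P[m]; print(m.sum(),np.percentile(Q,[1,50,99],axis=0).round(1), C[m].mean(0))
```

```text
235 [(np.int64(70), np.int64(-12), np.int64(-26)), (np.int64(74), np.int64(-12), np.int64(-25)), (np.int64(107), np.int64(12), np.int64(21)), (np.int64(111), np.int64(11), np.int64(19)), (np.int64(112), np.int64(7), np.int64(12)), (np.int64(111), np.int64(4), np.int64(5)), (np.int64(112), np.int64(1), np.int64(0))]
241 [(np.int64(68), np.int64(-11), np.int64(-30)), (np.int64(71), np.int64(-11), np.int64(-30)), (np.int64(73), np.int64(-12), np.int64(-32)), (np.int64(77), np.int64(-12), np.int64(-32)), (np.int64(81), np.int64(-12), np.int64(-32)), (np.int64(85), np.int64(-12), np.int64(-31)), (np.int64(112), np.int64(4), np.int64(-1))]
247 [(np.int64(68), np.int64(-8), np.int64(-30)), (np.int64(69), np.int64(-10), np.int64(-34)), (np.int64(73), np.int64(-10), np.int64(-34)), (np.int64(76), np.int64(-10), np.int64(-34)), (np.int64(79), np.int64(-11), np.int64(-34)), (np.int64(83), np.int64(-11), np.int64(-34)), (np.int64(111), np.int64(7), np.int64(-3))]
253 [(np.int64(69), np.int64(-5), np.int64(-30)), (np.int64(71), np.int64(-7), np.int64(-32)), (np.int64(73), np.int64(-8), np.int64(-
[... 1191 characters left out ...]
), (np.int64(56), np.int64(-12), np.int64(-57)), (np.int64(112), np.int64(42), np.int64(19)), (np.int64(112), np.int64(37), np.int64(12)), (np.int64(112), np.int64(32), np.int64(6)), (np.int64(112), np.int64(28), np.int64(-1)), (np.int64(1), np.int64(-71), np.int64(-142))]
283 [(np.int64(52), np.int64(-12), np.int64(-61)), (np.int64(54), np.int64(-12), np.int64(-61)), (np.int64(112), np.int64(46), np.int64(19)), (np.int64(112), np.int64(41), np.int64(12)), (np.int64(112), np.int64(36), np.int64(5)), (np.int64(65), np.int64(-12), np.int64(-62)), (np.int64(68), np.int64(-12), np.int64(-60))]
2098 [[ 55.5 -12.5 -39. ]
 [ 74.5  -6.1 -33.1]
 [ 86.2   4.4 -24.4]] [0.61239871 0.17072274 0.24343137]
```

```bash
python3 -m creep '[[[1,0.15,0.2,-0.5,0],[1,0.3,0.3,-1.2,0],[1,0.3,0.3,-1.8,0],[1,0.3,0.3,-2.1,0],[1,0.3,0.3,-2.1,0]]]'
python3 - <<'E'
from h import *
s=manip.state(); print(s["ft_force"],s["moment"],s["joint_efforts"].round(2),s["eef_pos"])
a=manip.get_image("wrist"); save(a,"w3")
E
```

```text
time: 5.85
eef_pos: [0.5418, 0.1632, 0.1899]
orientation: [180.0, 0.0, 4.1]
ft_force: [-0.1, -0.2, -0.2]
gripper_width: 0.0853
[-0.13277894 -0.19547738 -0.15500008] [-0.01256751  0.02609568  0.03349586] [ 1.400e-01 -4.107e+01  4.560e+00 -1.519e+01  2.000e-02 -7.000e-02
  0.000e+00] [0.54180653 0.1631675  0.18989268]
```

View pics/w3.png

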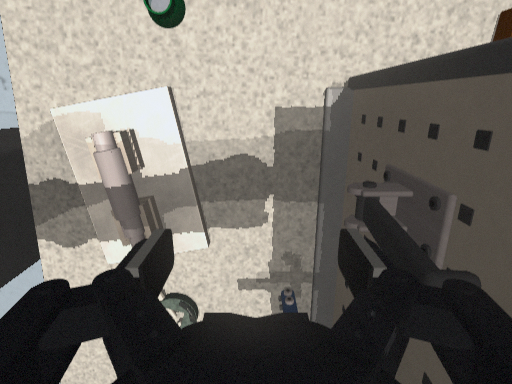

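```bash
python3 -m creep '[[[1,0,0,-0.15,0],[1,0,0,-0.3,0],[1,0,0,-0.4,0]]]'
```

```text
time: 6.2
eef_pos: [0.5453, 0.1635, 0.189]
orientation: [-179.9, -0.4, 4.0]
ft_force: [-3.9, -0.9, 16.1]
gripper_width: 0.085
```

```bash
python3 -m creep '[[[1,-0.3,-0.02,0.15,0],[1,-0.6,-0.04,0.1,0],[1,-1.0,-0.07,0.05,0]]]'
python3 - <<'E'
from h import *
a=manip.get_image("wrist"); save(a,"w4")
E
```

```text
time: 6.5
eef_pos: [0.5313, 0.1624, 0.1864]
orientation: [180.0, 0.0, 4.1]
ft_force: [-1.7, 0.3, 0.1]
gripper_width: 0.0853
```

View pics/w4.png

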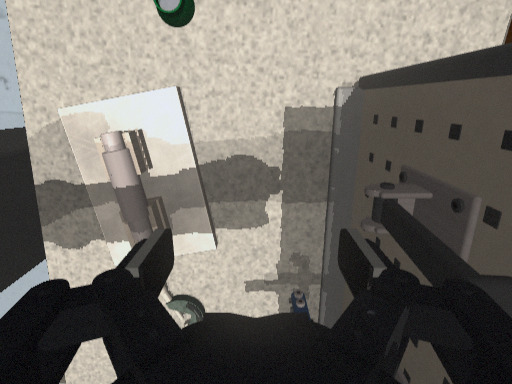

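```bash
cat >> h.py <<'E'
F=np.array([.6461,.168]);EX=np.array([.9975,.0708]);EY=np.array([-.0708,.9975])
def rack(C):
    q=C[...,:2]-F
    return np.stack([q@EX,q@EY,C[...,2]],-1)
def armpts(im,gray=90):
    Rk=rack(cloud(im)); z=im["range_z"]
    m=(z>.02)&(abs(Rk[...,1])<.016)&(Rk[...,0]<-.012)&(Rk[...,0]>-.135)&(Rk[...,2]>.14)&(Rk[...,2]<.252)
    return Rk,m
E
python3 - <<'E'
from h import *
np.set_printoptions(suppress=True)
im=manip.get_image("wrist"); Rk,m=armpts(im)
print(m.sum())
for v in range(200,300,8):
    print(v,[tuple(int(t) for t in (Rk[v,u]*1000).round()) for u in range(372,480,12) ])
E
```

```text
9942
200 [(4, -25, 57), (-31, 11, 156), (-24, 11, 156), (-8, 7, 143), (-1, 7, 145), (0, 11, 156), (-1, 16, 168), (-4, 21, 182), (0, 22, 186)]
208 [(4, -32, 60), (-31, 6, 157), (-31, 12, 172), (-7, 0, 142), (0, 2, 146), (-1, 7, 159), (-2, 12, 171), (-4, 17, 184), (-2, 19, 189)]
216 [(4, -40, 62), (-31, 1, 158), (-33, 9, 176), (-30, 12, 184), (0, -4, 147), (-1, 2, 161), (-2, 7, 172), (-1, 11, 181), (-1, 14, 190)]
224 [(-35, -8, 151), (-31, -4, 160), (-33, 4, 177), (-33, 10, 190), (-29, 12, 194), (-1, -3, 162), (-1, 2, 173), (-1, 7, 182), (0, 10, 190)]
232 [(4, -56, 67), (-31, -9, 161), (-33, 0, 179), (-34, 6, 192), (-34, 12, 203), (-28, 11, 202), (-1, -3, 174), (0, 1, 182), (-1, 6, 191)]
240 [(4, -64, 69), (4, -51, 94), (4, -40, 114), (-34, 2, 194), (-35, 8, 205), (-33, 12, 211), (-1, -7, 175), (0, -3, 184), (-1, 2, 192)]
248 [(-62, 9, 215), (4, -58, 96), (3, -46, 117), (-34, -2, 195), (-35, 5, 207), (-35, 9, 215), (-33, 12, 220), (-1, -6, 186), (0, -3, 193)]
256 [(-68, 14, 228), (-60, 10, 222), (4, -53, 119), (5, -44, 133), (-35, 1, 207), (-36, 7, 217), (-35, 11, 223), (-32, 12, 226), (0, -7, 194)]
264 [(-70, 13, 234), (-62, 9, 227), (4, -60, 119), (4, -49, 137), (-35, -3, 208), (-36, 3, 218), (-37, 9, 226), (-35, 11, 231), (-30, 11, 231)]
272 [(-71, 12, 237), (-69, 15, 241), (-66, 16, 243), (-60, 15, 241), (4, -46, 152), (-36, 0, 219), (-36, 5, 227), (-37, 10, 233), (-35, 12, 237)]
280 [(-71, 9, 237), (-71, 14, 245), (-67, 14, 245), (-62, 14, 245), (4, -51, 153), (-37, -3, 221), (-37, 2, 229), (-46, 15, 245), (-37, 11, 240)]
288 [(-77, 15, 250), (-73, 15, 250), (-68, 14, 249), (-64, 14, 249), (-56, 9, 243), (-51, 9, 242), (-53, 15, 250), (-50, 15, 251), (-47, 16, 252)]
296 [(-81, 20, 260), (-74, 15, 254), (-70, 14, 253), (-67, 14, 254), (-59, 10, 248), (-54, 9, 247), (-53, 12, 250), (-52, 15, 254), (-48, 14, 253)]
```

Run:
```python
from h import *
im=manip.get_image("side")
def wr(x,y,z): return np.r_[F+x*EX+y*EY,z]
for z in (.354,.37,.395):
  print(z,px(im,wr(-.065,-.004,z)),px(im,wr(-.065,.095,z)),px(im,wr(-.065,-.25,z)))
for z in (.26,.3,.35,.38): print("axis",px(im,[.5387,.16,z]), "edge38",px(im,[.5767,.163,z]),px(im,[.5007,.157,z]))
save(im,"s4",(200,60,330,170),6)
c=im["color"]; 
for z in (.25,.27,.3,.33,.35,.37,.39):
    u,v=px(im,[manip.state()["eef_pos"][0],.162,z]); v=int(round(v)); print(z,round(u,1),v,[int(t) for t in c[v,235:280].sum(1)])
```

```text
0.354 (np.float64(265.9546072705672), np.float64(99.92370023745995)) (np.float64(260.51551192098833), np.float64(93.20935315175466)) (np.float64(283.4209988596106), np.float64(121.48526662418693))
0.37 (np.float64(265.9493407504898), np.float64(94.89615332981228)) (np.float64(260.4806769880469), np.float64(88.47302522106574)) (np.float64(283.538963493063), np.float64(115.55575230460843))
0.395 (np.float64(265.9409865988191), np.float64(86.92107893893562)) (np.float64(260.42547371370586), np.float64(80.96731793101264)) (np.float64(283.72668331805886), np.float64(106.1199802617052))
axis (np.float64(253.10852486500988), np.float64(128.7977216070586)) edge38 (np.float64(264.40878442474275), np.float64(128.04866297247816)) (np.float64(241.7099809198963), np.float64(129.55329520416043))
axis (np.float64(252.9110498593876), np.float64(116.93238351973935)) edge38 (np.float64(264.3738588068425), np.float64(116.22449383664852)) (np.float64(241.34710366518104), np.float64(117.64651896805921))
axis (np.float64(252.65607847051226), np.float64(101.6123599954192)) edge38 (np.float64(264.3287707241
[... 1272 characters left out ...]
02 [130, 120, 110, 113, 112, 98, 96, 99, 101, 109, 109, 114, 115, 118, 124, 125, 122, 114, 120, 110, 99, 102, 99, 102, 99, 94, 99, 108, 125, 131, 129, 133, 133, 131, 132, 133, 133, 128, 131, 133, 137, 148, 162, 220, 297]
0.37 250.1 95 [122, 123, 126, 129, 136, 167, 204, 236, 251, 260, 264, 270, 273, 278, 279, 277, 280, 279, 279, 278, 271, 263, 257, 244, 223, 194, 164, 147, 142, 141, 142, 143, 135, 129, 145, 150, 189, 262, 331, 367, 381, 394, 393, 396, 394]
0.39 250.0 89 [191, 175, 165, 157, 140, 122, 124, 130, 130, 130, 131, 132, 134, 137, 135, 138, 131, 135, 133, 130, 136, 133, 128, 129, 122, 118, 113, 128, 149, 148, 160, 215, 290, 322, 298, 269, 269, 275, 272, 272, 273, 271, 269, 271, 279]
```

View pics/s4.png

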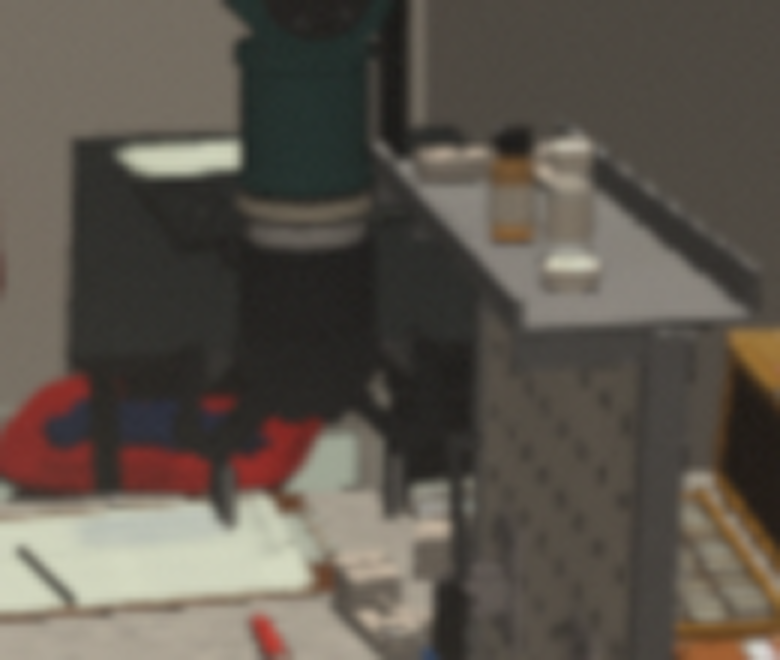

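```bash
python3 -m creep '[[[1,0,0,0.6,0],[1,0,0,1.0,0],[1,0.5,0.03,1.0,0],[1,1.0,0.07,1.0,0],[1,1.15,0.08,1.0,0],[1,1.15,0.08,0.6,0],[1,1.15,0.08,0.3,0],[1,1.15,0.08,0.15,0],[1,1.15,0.08,0.05,0],[1,1.15,0.08,0.05,0]]]'
```

```text
time: 7.65
eef_pos: [0.5457, 0.1635, 0.189]
orientation: [-179.9, -0.3, 4.0]
ft_force: [-1.7, -0.5, 9.6]
gripper_width: 0.0854
```

```bash
python3 -m creep '[[[1,-0.1,0,-0.05,0],[1,-0.2,-0.01,-0.1,0],[1,-0.4,-0.02,-0.1,0]]]'; python3 -m creep '[[[1,-0.2,-0.01,0,0],[1,-0.4,-0.02,0,0]]]'; python3 -m creep '[[[1,-0.2,-0.01,-0.05,0],[1,-0.4,-0.02,-0.1,0]]]'
```

```text
time: 7.95
eef_pos: [0.543, 0.1633, 0.1885]
orientation: [-179.9, -0.4, 4.0]
ft_force: [-0.3, -0.7, 9.1]
gripper_width: 0.0852
time: 8.15
eef_pos: [0.5379, 0.163, 0.1879]
orientation: [-179.9, -0.3, 4.0]
ft_force: [-0.0, -0.3, 6.4]
gripper_width: 0.0851
time: 8.35
eef_pos: [0.5338, 0.1626, 0.187]
orientation: [-179.9, -0.3, 4.0]
ft_force: [-1.5, -0.2, 10.0]
gripper_width: 0.0855
```

```bash
python3 -m creep '[[[1,-0.25,-0.02,-0.05,0],[1,-0.5,-0.04,-0.1,0]]]'
python3 - <<'E'
from h import *
np.set_printoptions(suppress=True)
im=manip.get_image("wrist"); save(im,"w5"); Rk=rack(cloud(im))
for v in range(208,290,12):
    print(v,[tuple(int(t) for t in (Rk[v,u]*1000).round()) for u in range(372,480,12) ])
E
```

```text
time: 8.55
eef_pos: [0.5282, 0.1622, 0.1857]
orientation: [-180.0, -0.2, 4.0]
ft_force: [-0.8, 0.1, 8.0]
gripper_width: 0.0854
208 [(4, -33, 59), (-32, 5, 155), (-33, 12, 172), (-8, 0, 142), (-2, 2, 146), (-1, 6, 158), (-1, 10, 168), (-1, 14, 177), (-3, 19, 189)]
220 [(-34, -8, 145), (-33, -1, 160), (-39, 10, 186), (-35, 12, 189), (0, -7, 146), (-2, -1, 160), (-1, 4, 170), (-2, 8, 180), (-1, 11, 188)]
232 [(3, -56, 67), (-32, -10, 160), (-40, 5, 189), (-42, 11, 202), (-8, -9, 161), (-1, -9, 161), (-1, -4, 171), (-1, 1, 181), (-1, 5, 190)]
244 [(-63, 9, 211), (4, -55, 94), (-41, -1, 192), (-46, 9, 211), (-43, 11, 215), (-1, -17, 163), (0, -11, 173), (-2, -5, 184), (0, -2, 190)]
256 [(-70, 13, 227), (-62, 10, 222), (3, -54, 117), (-46, 5, 213), (-48, 11, 225), (-44, 12, 226), (-1, -18, 177), (-3, -11, 187), (0, -8, 192)]
268 [(-74, 14, 237), (-69, 14, 237), (4, -64, 119), (-47, 0, 216), (-51, 9, 230), (-49, 12, 234), (4, -29, 172), (4, -23, 181), (1, -15, 193)]
280 [(-74, 9, 238), (-73, 14, 245), (-69, 15, 246), (-65, 15, 246), (-51, 4, 231), (-52, 10, 240), (-49, 11, 241), (-48, 14, 245), (-41, 12, 242)]
```

View pics/w5.png

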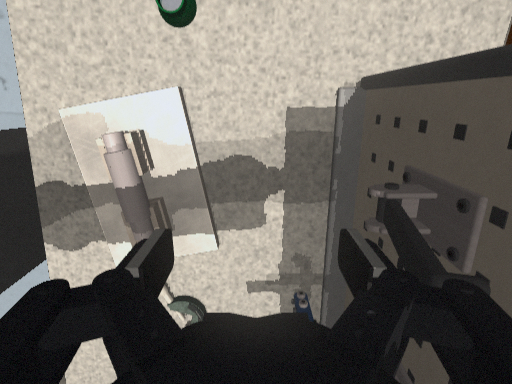

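```bash
python3 -m creep '[[[1,-0.35,-0.02,-0.1,0],[1,-0.7,-0.05,-0.22,0],[1,-1.05,-0.07,-0.36,0],[1,-1.4,-0.1,-0.5,0]]]'; python3 -m creep '[[[1,-0.35,-0.02,-0.17,0],[1,-0.7,-0.05,-0.35,0],[1,-1.0,-0.07,-0.52,0],[1,-1.3,-0.09,-0.7,0]]]';  python3 - <<'E'
from h import *
np.set_printoptions(suppress=True)
im=manip.get_image("wrist"); save(im,"w6"); Rk=rack(cloud(im))
for v in range(196,290,12):
    print(v,[tuple(int(t) for t in (Rk[v,u]*1000).round()) for u in range(372,480,12) ])
E
```

```text
time: 9.0
eef_pos: [0.5129, 0.1611, 0.1801]
orientation: [-180.0, -0.1, 4.0]
ft_force: [-1.8, -0.3, 5.7]
gripper_width: 0.0849
time: 9.4
eef_pos: [0.4991, 0.1601, 0.1726]
orientation: [-180.0, 0.0, 4.0]
ft_force: [-2.5, -1.0, 7.3]
gripper_width: 0.0851
196 [(-12, -32, 10), (2, -32, 9), (3, -24, 34), (4, -16, 55), (4, -10, 72), (-38, 17, 152), (-31, 18, 153), (-24, 18, 153), (-16, 18, 153)]
208 [(-10, -47, 9), (4, -47, 10), (4, -37, 36), (5, -28, 57), (4, -20, 77), (-33, 7, 147), (-34, 12, 159), (-25, 11, 157), (-7, 6, 144)]
220 [(-9, -62, 11), (-146, 74, 315), (4, -49, 40), (4, -40, 60), (4, -31, 79), (-33, 0, 149), (-45, 12, 176), (-23, 3, 156), (-5, -2, 144)]
232 [(-7, -77, 11), (4, -74, 17), (3, -60, 44), (4, -51, 64), (-40, -8, 150), (-33, -8, 151), (-54, 12, 190), (-17, -8, 151), (-9, -8, 151)]
244 [(-92, 9, 197), (4, -87, 22), (4, -74, 46), (4, -62, 68), (4, -52, 85), (5, -44, 100), (-61, 12, 202), (-51, 8, 196), (-17, -10, 162)]
256 [(-99, 13, 214), (-90, 9, 207), (4, -86, 50), (4, -73, 71), (3, -62, 90), (-62, 3, 197), (-68, 12, 212), (-58, 8, 206), (4, -32, 140)]
268 [(-102, 13, 223), (-98, 13, 222), (4, -98, 54), (4, -85, 74), (3, -72, 93), (-75, 9, 216), (-74, 12, 221), (-66, 9, 217), (5, -40, 141)]
280 [(-102, 8, 223), (-102, 14, 232), (-98, 15, 233), (-94, 15, 232), (5, -85, 93), (-81, 10, 225), (-78, 11, 228), (-77, 14, 232), (-69, 11, 227)]
```

View pics/w6.png

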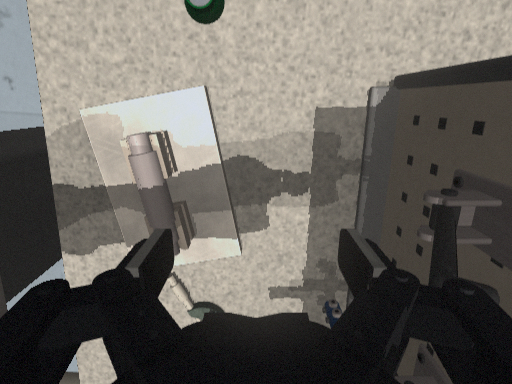

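```bash
python3 -m creep '[[[1,-0.5,-0.03,-0.4,0],[1,-1.0,-0.07,-0.8,0],[1,-1.4,-0.1,-1.2,0],[1,-1.8,-0.12,-1.6,0],[1,-2.1,-0.15,-2.1,0]]]'; python3 -m creep '[[[1,-0.4,-0.02,-0.6,0],[1,-0.7,-0.04,-1.2,0],[1,-1.0,-0.07,-1.8,0],[1,-1.2,-0.08,-2.4,0]]]';  python3 - <<'E'
from h import *
im=manip.get_image("wrist"); save(im,"w7")
im=manip.get_image("side"); save(im,"s7",(200,100,330,210),6)
E
```

```text
time: 9.95
eef_pos: [0.4724, 0.158, 0.1508]
orientation: [180.0, 0.7, 4.1]
ft_force: [-13.9, 0.0, 13.2]
gripper_width: 0.0858
time: 10.35
eef_pos: [0.456, 0.1566, 0.1253]
orientation: [179.9, 1.1, 4.2]
ft_force: [-15.3, -1.0, 6.3]
gripper_width: 0.0855
```

View pics/w7.png

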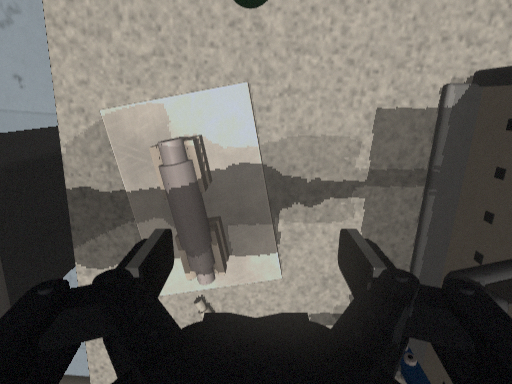

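View pics/s7.png

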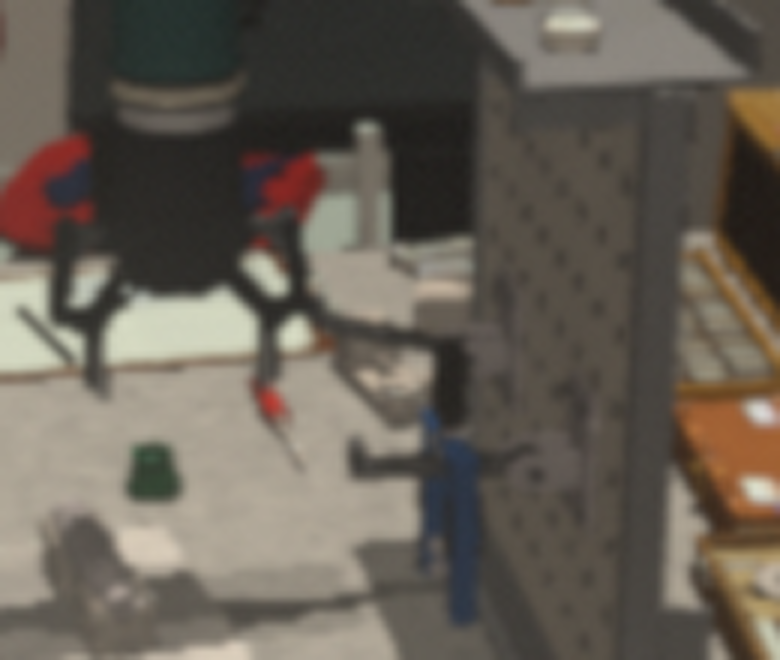

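```bash
python3 -m creep '[[[1,-0.4,-0.03,0,0],[1,-0.5,-0.03,-0.4,0],[1,-0.6,-0.04,-0.9,0],[1,-0.6,-0.04,-1.3,0],[1,-0.6,-0.04,-1.5,0]]]'
python3 - <<'E'
from h import *
im=manip.get_image("side"); save(im,"s8",(200,100,330,210),6)
E
```

```text
time: 10.95
eef_pos: [0.4512, 0.1562, 0.1102]
orientation: [179.9, 1.0, 4.2]
ft_force: [-12.6, -0.5, 2.8]
gripper_width: 0.0854
```

View pics/s8.png

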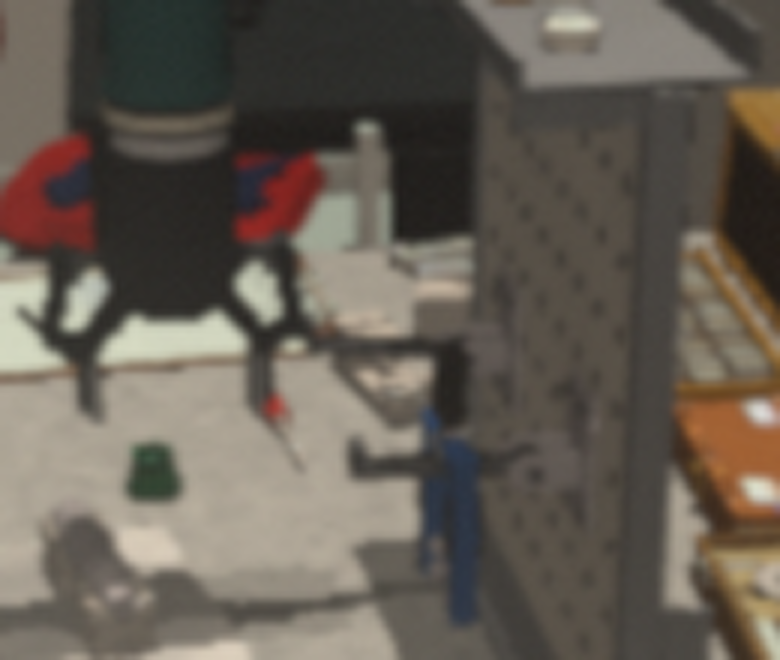

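```bash
python3 -m creep '[[[1,-0.4,-0.03,0,0],[1,-0.6,-0.04,-0.2,0],[1,-0.6,-0.04,-0.4,0]]]'
python3 - <<'E'
from h import *
im=manip.get_image("side"); save(im,"s9",(200,100,330,210),6)
E
```

```text
time: 11.3
eef_pos: [0.4512, 0.1567, 0.1076]
orientation: [180.0, 0.4, 4.1]
ft_force: [-8.6, -1.2, 2.0]
gripper_width: 0.0855
```

View pics/s9.png

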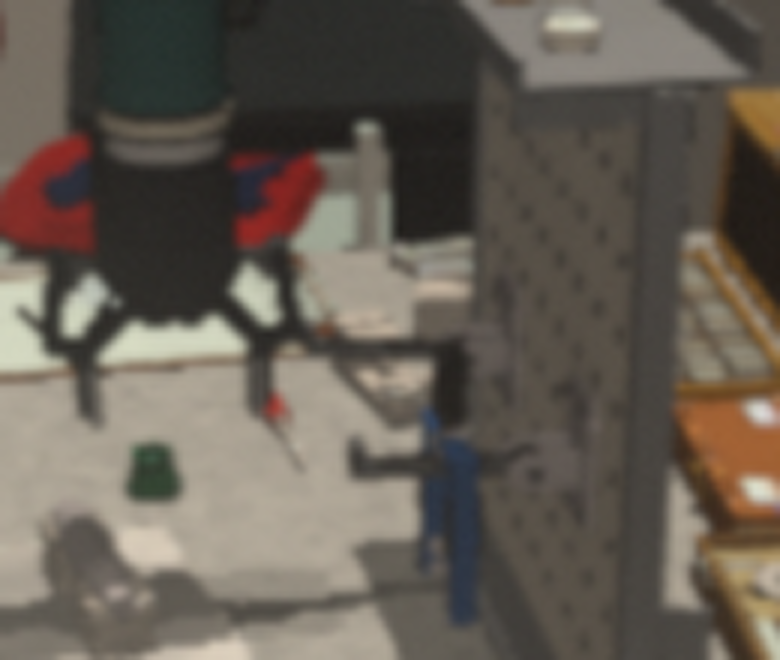

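```bash
python3 -m creep '[[[1,-0.5,-0.03,0,0],[1,-1.2,-0.08,0,0],[1,-2.0,-0.14,0,0],[0,-2.5,-0.18,1.5,0],[0,-2.5,-0.18,4.5,0],[0,-2.5,-0.18,8,0],[0,0,0,9.5,0],[0,2,0.14,9.5,0]]]'
python3 - <<'E'
from h import *
np.set_printoptions(suppress=True)
im=manip.get_image("wrist"); save(im,"w10"); Rk=rack(cloud(im))
im2=manip.get_image("side");R2=rack(cloud(im2))
save(im2,"s10",(200,100,330,210),6)
for r in (Rk,R2):
  m=(abs(r[...,1])<.012)&(r[...,0]<-.03)&(r[...,0]>-.14)&(r[...,2]>.13)&(r[...,2]<.19)
  s=r[m]
  for a in range(-135,-30,8):
    t=s[abs(s[:,0]*1000-a)<4]
    if len(t): print(a,len(t),(np.percentile(t[:,2],[5,50,95])*1000).round(1),(np.percentile(t[:,1],[5,50,95])*1000).round(1))
E
```

```text
time: 12.15
eef_pos: [0.4771, 0.1596, 0.2063]
orientation: [-179.8, -0.4, 4.1]
ft_force: [0.2, -0.7, 0.4]
gripper_width: 0.0124
-119 372 [159.3 171.3 175. ] [-3.8  4.9 11.6]
-111 190 [159.6 163.9 175.1] [-3.4  7.3 11.7]
-103 266 [159.2 161.7 162.9] [-4.3  4.7 11.7]
-95 257 [158.3 161.  162.1] [-4.2  4.4 11.6]
-87 261 [157.  160.2 161.5] [-4.2  4.6 11.7]
-79 252 [157.1 159.4 160.7] [-4.2  4.5 11.7]
-71 245 [155.5 158.7 159.8] [-4.3  4.7 11.7]
-63 247 [155.1 157.7 158.9] [-4.1  4.6 11.8]
-55 245 [154.7 157.  158.3] [-4.3  4.2 11.6]
-47 230 [153.2 156.  157.4] [-3.9  4.4 11.7]
-39 328 [150.6 155.  156.3] [-10.7   0.9  11.6]
-31 278 [152.8 155.2 160.7] [-10.1  -0.5  11.3]
-119 11 [158.3 164.3 174. ] [-10.3  -2.4   7.4]
-111 14 [155.7 161.3 173.1] [-10.9  -7.6   5.4]
-103 8 [155.2 158.9 162.9] [-10.5  -4.3   5.2]
-95 8 [154.9 160.  161.9] [-10.1  -3.    6.3]
-87 7 [154.3 158.8 160.8] [-9.9 -7.1  7.7]
-79 11 [152.2 158.  159.4] [-8.3 -4.2  6.9]
-71 8 [153.  156.9 158.6] [-9.3 -4.8  7.3]
-63 6 [153.2 155.8 158.7] [-9.6 -6.3 -4.9]
-55 7 [150.7 154.7 157.8] [-10.7  -7.3  -2.7]
-47 5 [151.4 154.8 156.7] [-7.1 -4.2  0.5]
-39 1 [153.9 153.9 153.9] [11.1 11.1 11.1]
-31 3 [153.6 154.2 156.8] [ 9.9 10.7 11.8]
```

View pics/w10.png

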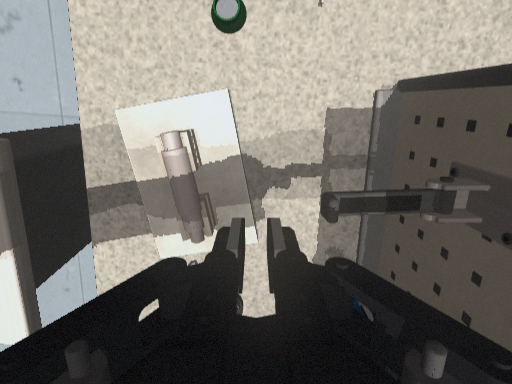

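View pics/s10.png

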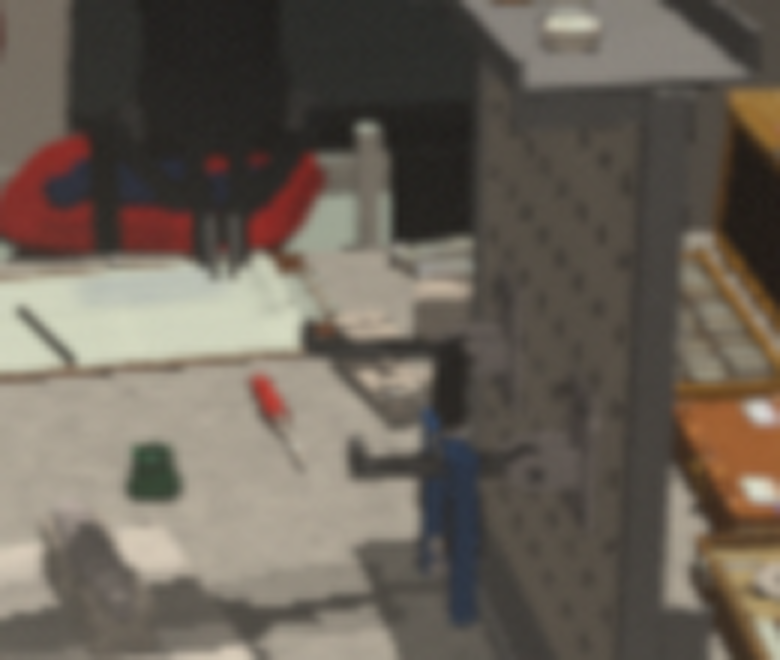

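```bash
python3 -m creep '[[[0,2,0.05,0,0],[0,4,0.1,0,0],[0,4.7,0.1,-1,0],[0,4.7,0.1,-2.2,0],[0,4.7,0.1,-3,0],[0,4.7,0.1,-3.5,0],[0,4.7,0.1,-3.8,0]]]'
```

```text
time: 12.95
eef_pos: [0.5186, 0.1592, 0.1641]
orientation: [180.0, 0.3, 4.1]
ft_force: [-4.5, -1.2, 10.7]
gripper_width: -0.0004
```

```bash
python3 -m creep '[[[0,0,0,-0.2,0],[0,0,0,-0.4,0],[0,0,0,-0.4,0]]]'
python3 - <<'E'
from h import *
im2=manip.get_image("side")
save(im2,"s11",(200,100,330,210),6)
E
```

```text
time: 13.25
eef_pos: [0.5188, 0.1593, 0.1636]
orientation: [-179.9, 0.3, 4.1]
ft_force: [-10.4, -1.9, 23.5]
gripper_width: 0.0
```

View pics/s11.png

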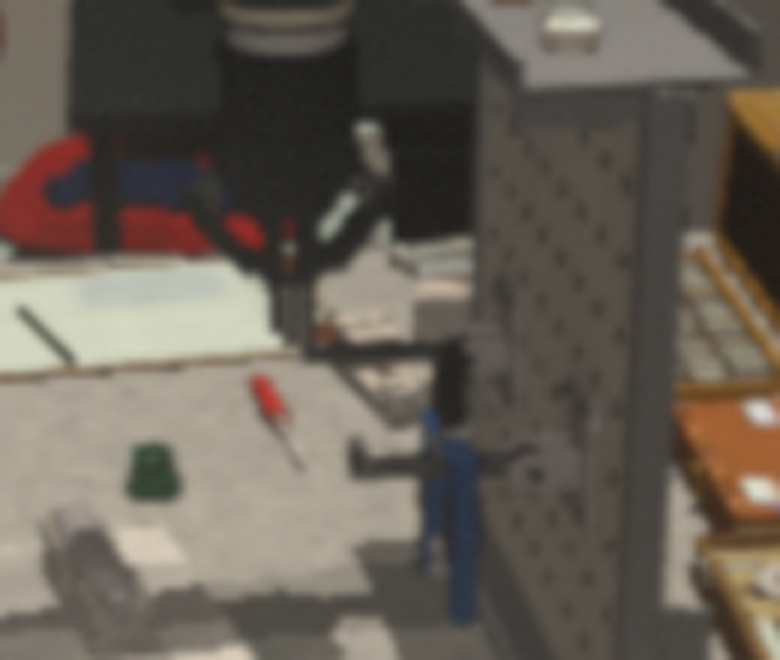

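```bash
python3 -m creep '[[[0,0,0,2,0],[0,-1,0,5,0],[0,-3,0,8,0],[0,-5,0,10,0],[0,-5,0,10,0]]]'
python3 - <<'E'
from h import *
np.set_printoptions(suppress=True)
im=manip.get_image("wrist"); r=rack(cloud(im))
m=(abs(r[...,1])<.012)&(r[...,0]<-.03)&(r[...,0]>-.14)&(r[...,2]>.13)&(r[...,2]<.19)
s=r[m]; o=[]
for a in range(-107,-45,8):
    t=s[abs(s[:,0]*1000-a)<4]
    if len(t): o.append((a,np.percentile(t[:,2],50)*1000,len(t)))
o=np.array(o); print(o.round(1)); print(1.571+np.polyfit(o[:,0],o[:,1],1)[0])
E
```

```text
time: 13.8
eef_pos: [0.4705, 0.1601, 0.2636]
orientation: [-179.8, -0.2, 4.1]
ft_force: [1.0, 0.1, 0.3]
gripper_width: -0.0001
[[-107.   158.1  150. ]
 [ -99.   157.9  161. ]
 [ -91.   157.5  164. ]
 [ -83.   157.2  160. ]
 [ -75.   156.6  166. ]
 [ -67.   156.1  159. ]
 [ -59.   155.9  156. ]
 [ -51.   155.6  155. ]]
1.5220662466409276
```

```bash
python3 -m creep '[[[0,-1,-3.5,0,-0.14],[0,-2,-7.5,0,-0.28],[0,-3,-11.5,0,-0.42],[0,-3,-15.5,0,-0.56],[1,-3,-19.5,0,-0.7],[1,-3,-23.5,0,-0.84],[1,-3,-27.5,0,-0.98],[1,-2,-31.5,0,-1.12],[1,-1,-35.5,0,-1.26],[1,0,-39.5,0,-1.4],[1,2,-43.5,0,-1.54],[1,3,-45.8,0,-1.64]]]'
python3 - <<'E'
from h import *
np.set_printoptions(suppress=True)
im=manip.get_image("wrist"); save(im,"w12"); print(im["xyz"])
for l in ["gauge_handle","gauge_bow","snap_gauge"]:
    for d in manip.mark_of(l,im): print(l,round(d["p"],2),w(im,d["at"]).round(4),np.round(px(im,w(im,d["at"]))))
E
```

```text
time: 15.05
eef_pos: [0.5028, -0.3026, 0.2604]
orientation: [180.0, -0.2, -90.3]
ft_force: [-0.1, 0.3, 0.2]
gripper_width: 0.0854
[ 0.57511021 -0.30228529  0.40286522]
gauge_handle 0.87 [ 0.5573 -0.2968  0.1281] [249. 119.]
gauge_handle 0.72 [ 0.383  -0.3541  0.0062] [288. 229.]
gauge_handle 0.43 [ 0.541  -0.2952  0.0875] [248. 132.]
gauge_bow 0.85 [ 0.3745 -0.3177  0.0072] [265. 234.]
gauge_bow 0.67 [ 0.5441 -0.2989  0.0851] [251. 129.]
snap_gauge 0.68 [ 0.5094 -0.2929  0.0215] [248. 150.]
snap_gauge 0.57 [ 0.3512 -0.2448  0.0034] [219. 247.]
```

View pics/w12.png

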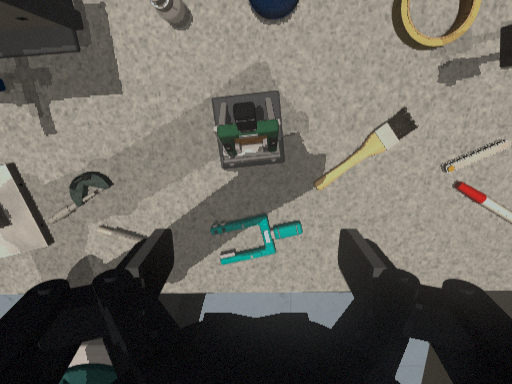

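Run:
```python
from h import *
np.set_printoptions(suppress=True)
im=manip.get_image("wrist"); save(im,"w13",(190,70,310,190),6)
C=cloud(im); c=im["color"].astype(int)
g=(c[...,1]>c[...,0]+15)&(c[...,1]>c[...,2]+3); 
v,u=np.mgrid[:384,:512]; box=(u>205)&(u<290)&(v>85)&(v<175)
m=g&box&(C[...,2]>.07); P=C[m]; print(len(P),P.min(0),P.max(0))
d=P[:,:2]-P[:,:2].mean(0); e=np.linalg.svd(d,full_matrices=False)[2][0]; print("bow dir",e,"yaw",np.degrees(np.arctan2(-e[0]*np.sign(e[1]),abs(e[1]))))
k=box&(c.sum(-1)<120)&(C[...,2]>.1)&(C[...,2]<.17); H=C[k]; print(len(H),np.percentile(H,[2,50,98],axis=0))
# base top
b=box&(C[...,2]>.002)&(C[...,2]<.03); B=(C[b][:,:2]*1000).astype(np.float32); print(len(B)); print(cv2.minAreaRect(B))
```

```text
600 [ 0.53153373 -0.32660166  0.0759376 ] [ 0.57383288 -0.26301898  0.4021798 ]
bow dir [-0.09770202  0.99521571] yaw 5.606857806473343
456 [[ 0.54758293 -0.30292544  0.119938  ]
 [ 0.56133626 -0.29350004  0.14418798]
 [ 0.57242593 -0.28385207  0.14827785]]
2315
((529.4459228515625, -289.39337158203125), (116.27442932128906, 121.42029571533203), 88.6355972290039)
```

View pics/w13.png

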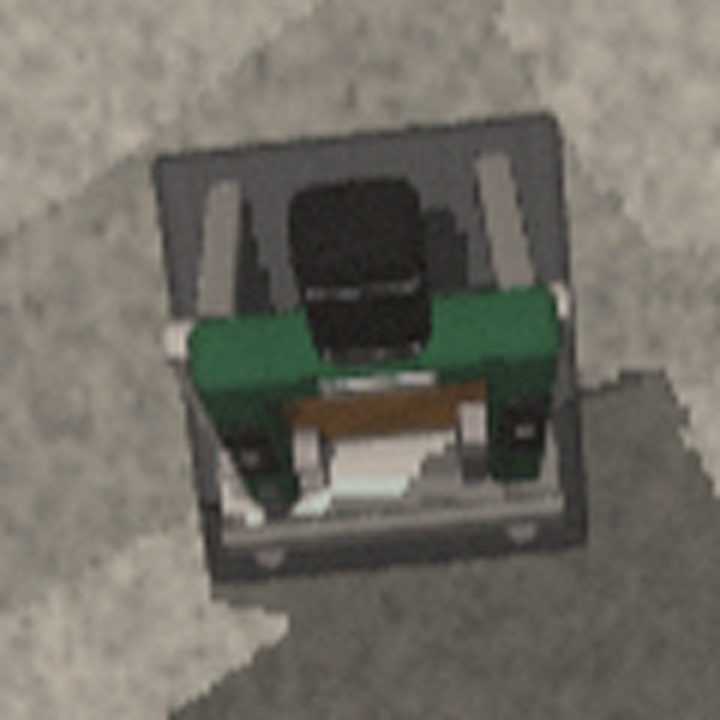

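```bash
python3 -m creep '[[[1,3,0.4,0,0.05],[1,5.5,0.76,0,0.103],[1,5.5,0.76,-4,0.103],[1,5.5,0.76,-8,0.103],[1,5.5,0.76,-11.5,0.103],[1,5.5,0.76,-14,0.103],[1,5.5,0.76,-15.1,0.103],[1,5.5,0.76,-15.1,0.103]]]'
python3 - <<'E'
from h import *
im=manip.get_image("wrist"); save(im,"w14")
im=manip.get_image("side"); save(im,"s14",(220,180,350,290),6)
E
```

```text
time: 16.1
eef_pos: [0.5556, -0.2889, 0.1089]
orientation: [179.9, 0.1, -83.9]
ft_force: [0.6, 0.3, 0.4]
gripper_width: 0.0852
```

View pics/w14.png

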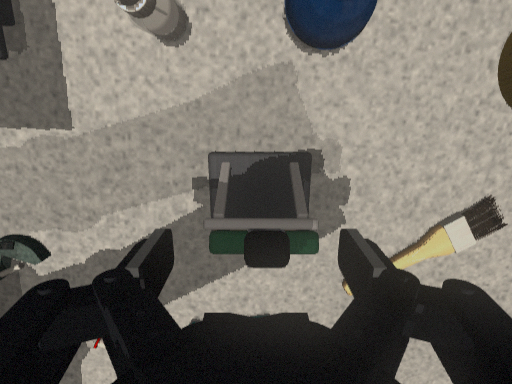

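View pics/s14.png

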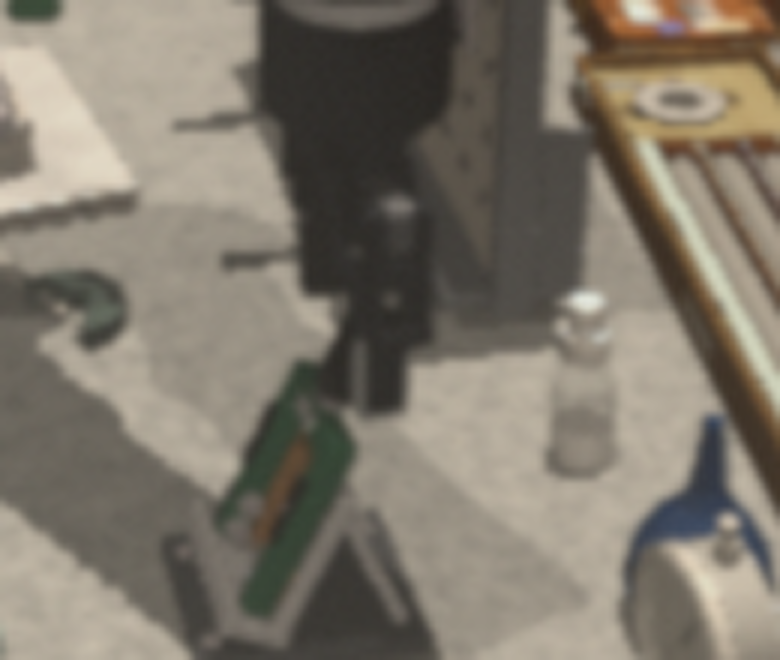

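```bash
python3 -m creep '[[[1,0.15,-0.55,0,0],[1,0.15,-0.55,0,0],[0.15,0.15,-0.55,0,0],[0.15,0.15,-0.55,0,0],[0.15,0.15,-0.55,0,0],[0.15,0.15,-0.55,0,0],[0.1,0.15,-0.55,0,0],[0.1,0.15,-0.55,0,0]]]' 25
python3 - <<'E'
from h import *
im=manip.get_image("wrist"); save(im,"w15")
im=manip.get_image("side"); save(im,"s15",(220,180,350,290),6)
E
```

```text
time: 17.0
eef_pos: [0.5578, -0.2957, 0.1101]
orientation: [180.0, 0.1, -84.0]
ft_force: [-0.5, 0.7, 0.9]
gripper_width: 0.0198
```

View pics/w15.png

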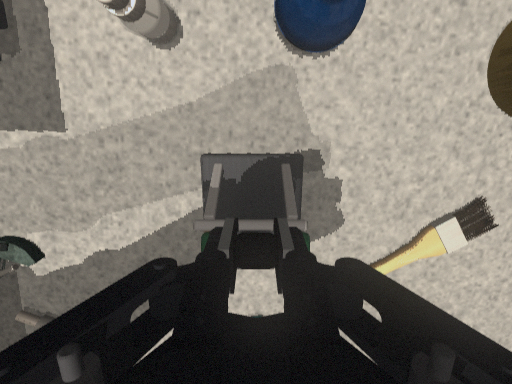

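View pics/s15.png

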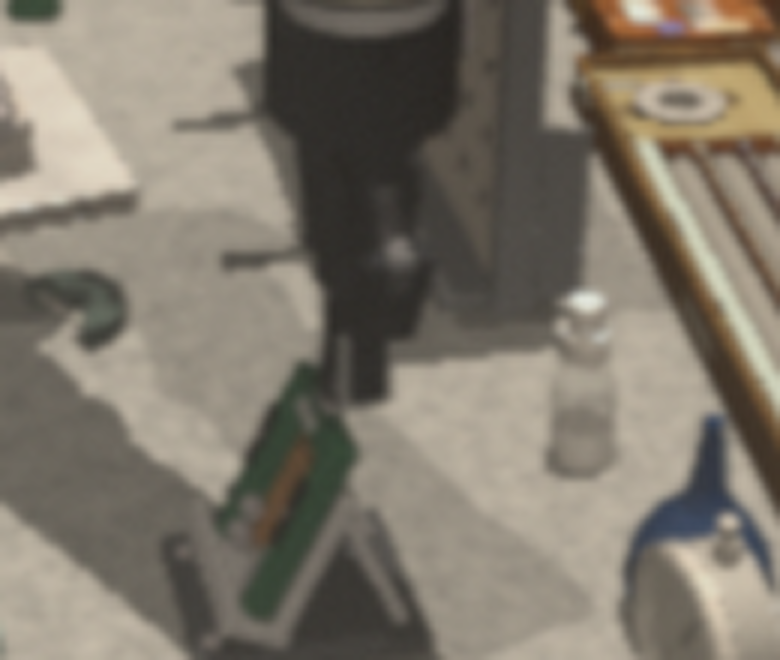

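```bash
python3 -m creep '[[[0.1,0.25,0.02,0.5,0],[0.1,0.5,0.05,1.1,0],[0.1,0.5,0.05,3,0],[0.1,0.5,0.05,6,0],[0.1,0.5,0.05,10,0],[0.1,0.5,0.05,14,0],[0.1,0.5,0.05,15,0],[0.1,0.5,0.05,15,0]]]'
python3 - <<'E'
from h import *
im=manip.get_image("side"); save(im,"s16",(210,100,340,260),5)
E
```

```text
time: 17.9
eef_pos: [0.5639, -0.2966, 0.2622]
orientation: [-179.8, -0.1, -84.0]
ft_force: [-0.0, -0.9, -4.1]
gripper_width: 0.0197
```

View pics/s16.png

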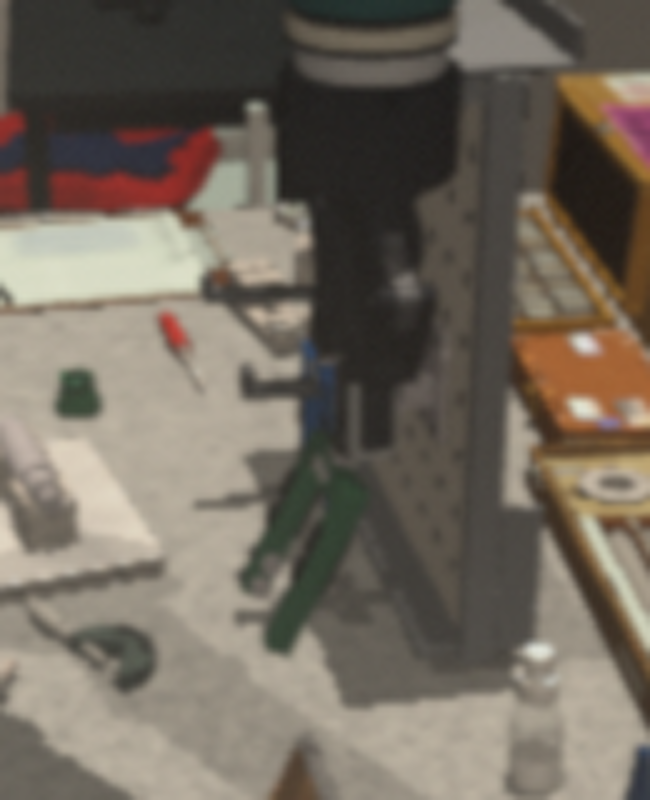

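```bash
python3 -m creep '[[[0.1,3.5,0.4,0,0],[0.1,7.3,0.8,0,0],[0.1,7.3,0.8,-3,0],[0.1,7.3,0.8,-6,0],[0.1,7.3,0.8,-9,0],[0.1,7.3,0.8,-10.8,0],[0.1,7.3,0.8,-10.8,0]]]'
python3 - <<'E'
from h import *
im=manip.get_image("side"); save(im,"s17",(230,150,360,300),5)
E
```

```text
time: 18.65
eef_pos: [0.6332, -0.2854, 0.1472]
orientation: [179.5, 0.3, -84.0]
ft_force: [0.3, -0.2, -3.9]
gripper_width: 0.0197
```

View pics/s17.png

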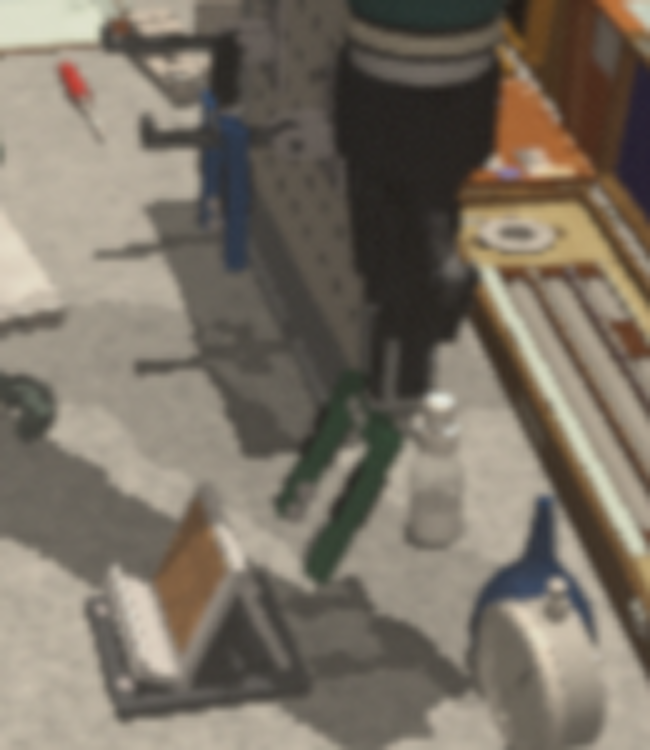

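```bash
python3 -m creep '[[[0.1,-1,-0.1,0.4,0],[0.1,-2,-0.2,0.6,0],[0.1,-2.8,-0.28,0.6,0],[0.1,-3.4,-0.34,0.6,0],[0.1,-3.4,-0.34,0.6,0]]]';  python3 -m creep '[[[0.1,-0.5,-0.05,0.1,0],[0.1,-1.0,-0.1,0.2,0]]]';python3 -m creep '[[[0.1,-0.5,-0.05,0.1,0],[0.1,-1.0,-0.1,0.2,0]]]'
python3 - <<'E'
from h import *
im=manip.get_image("side"); save(im,"s18",(230,150,360,300),5)
E
```

```text
time: 19.2
eef_pos: [0.6013, -0.2916, 0.1593]
orientation: [-179.9, -0.0, -84.1]
ft_force: [-0.6, -1.1, -2.8]
gripper_width: 0.0198
time: 19.4
eef_pos: [0.5934, -0.2918, 0.1607]
orientation: [-179.9, -0.0, -83.9]
ft_force: [3.9, -0.7, -3.3]
gripper_width: 0.0198
time: 19.6
eef_pos: [0.5825, -0.2931, 0.1626]
orientation: [-179.9, -0.0, -84.0]
ft_force: [3.0, -0.0, -3.7]
gripper_width: 0.0197
```

View pics/s18.png

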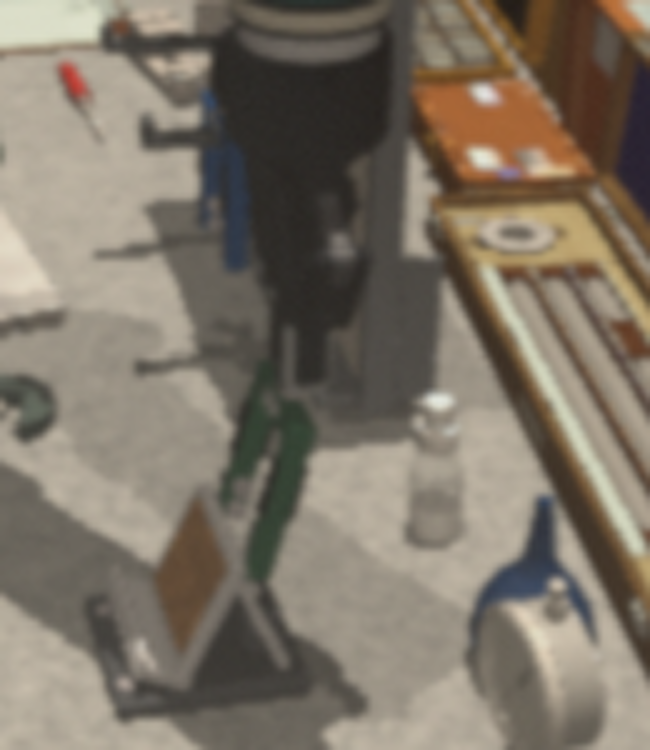

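```bash
python3 -m creep '[[[0.1,-0.5,-0.05,0.1,0],[0.1,-1.0,-0.1,0.15,0],[0.1,-1.5,-0.15,0.2,0],[0.1,-2.0,-0.2,0.2,0],[0.1,-2.0,-0.2,0.2,0]]]'
python3 - <<'E'
from h import *
np.set_printoptions(suppress=True)
im=manip.get_image("side"); save(im,"s19",(230,150,360,300),5)
C=cloud(im); c=im["color"].astype(int)
g=(c[...,1]>c[...,0]+12)&(c[...,1]>c[...,2]+3)&(abs(C[...,0]-.56)<.05)&(C[...,1]>-.35)&(C[...,1]<-.25)&(C[...,2]>.05)&(C[...,2]<.16)
P=C[g]
for sgn,P in (("near",P[P[:,1]<-.305]),("far",P[P[:,1]>-.29])):
  if len(P)>10:
    b=np.polyfit(P[:,2],P[:,0],1); print(sgn,len(P),"tilt deg",np.degrees(np.arctan(b[0])),P.min(0),P.max(0))
E
```

```text
time: 20.15
eef_pos: [0.5608, -0.2955, 0.1644]
orientation: [179.9, 0.0, -84.0]
ft_force: [2.0, -0.8, -2.5]
gripper_width: 0.0195
near 32 tilt deg 3.496210146168209 [ 0.55892927 -0.33278593  0.07807991] [ 0.56792153 -0.32765034  0.1547589 ]
```

View pics/s19.png

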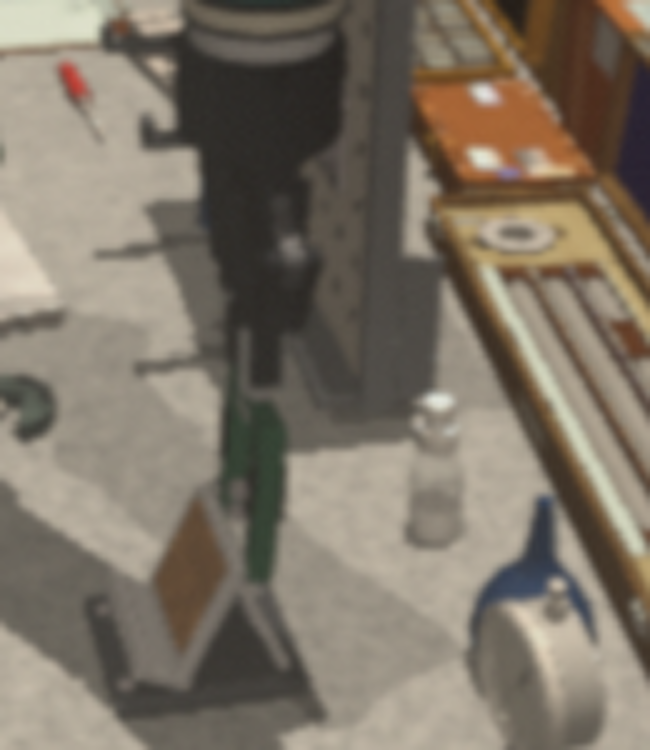

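```bash
python3 -m creep '[[[0.1,0.3,0.03,2,0],[0.1,0.3,0.03,6,0],[0.1,-1,0,9.5,0],[0.1,-4,1,10.5,0],[0.1,-8,3,10.5,0.1],[0.1,-10,6,10.5,0.2],[0.1,-10,9,10.5,0.3]]]' 35
python3 - <<'E'
from h import *
print(manip.state()["q"].round(1))
im=manip.get_image("side"); save(im,"s20",(200,80,330,230),5)
E
```

```text
time: 20.9
eef_pos: [0.4548, -0.205, 0.2682]
orientation: [179.7, 0.3, -66.9]
ft_force: [0.7, 1.5, -3.8]
gripper_width: 0.0196
[-19.2  20.6  49.8 119.8 -20.8  48.9 -23.9]
```

View pics/s20.png

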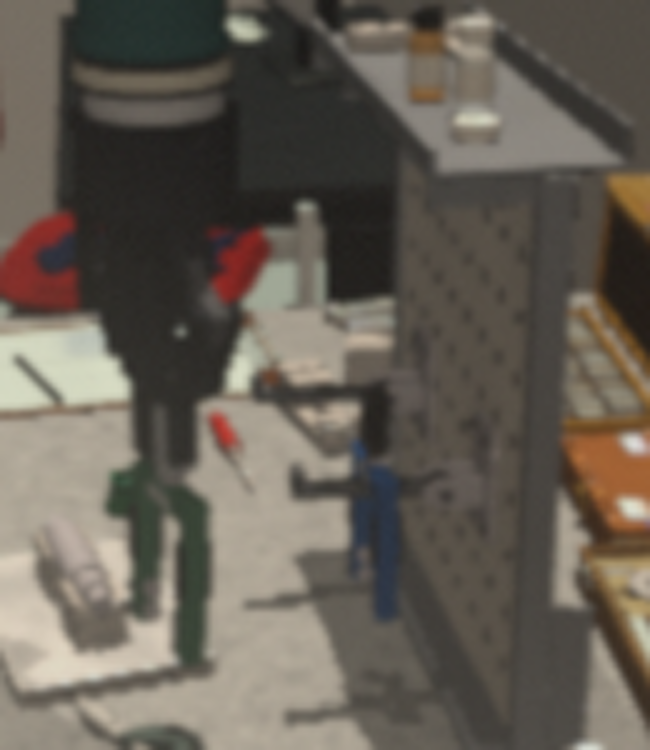

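```bash
python3 -m creep '[[[0.1,0,3,0,0.14],[0.1,0,6,0,0.28],[0.1,0,9,0,0.42],[0.1,0,12,0,0.56],[0.1,0,15,0,0.7],[0.1,0,18,0,0.84],[0.1,0,21,0,0.98],[0.1,0,24,0,1.12],[0.1,0,27,0,1.26],[0.1,0,30,0,1.4],[0.1,0,33,0,1.5],[0.1,0,35,0,1.6]]]'; python3 -m creep '[[[0.1,0,0,0,0.14],[0.1,0,0,0,0.28],[0.1,0,0,0,0.42],[0.1,0,0,0,0.56],[0.1,0,0,0,0.7],[0.1,0,0,0,0.84],[0.1,0,0,0,0.98],[0.1,0,0,0,1.1],[0.1,0,0,0,1.2],[0.1,0,0,0,1.2]]]'; python3 -c "
from workcell import manip
s=manip.state(); print(s['q'].round(1),s['eef_pos'],s['orientation'])"
```

```text
time: 22.15
eef_pos: [0.4607, 0.1457, 0.2685]
orientation: [180.0, 0.2, 25.2]
ft_force: [0.2, 0.7, -3.2]
gripper_width: 0.0196
time: 23.15
eef_pos: [0.461, 0.1431, 0.2684]
orientation: [-179.8, 0.1, 93.6]
ft_force: [-0.1, 0.1, -3.5]
gripper_width: 0.0196
[-30.3  13.8   9.2 120.7  -2.9  46.   74.2] [0.46097672 0.14311098 0.26843744] [-1.79830553e+02  1.33044714e-01  9.35571154e+01]
```

```bash
python3 -m creep '[[[0.1,0,0.7,-2,0],[0.1,0,1.4,-4,0],[0.1,0,1.4,-5.5,0.005],[0.1,0,1.4,-6,0.008],[0.1,0,1.4,-6,0.008]]]'
python3 - <<'E'
from h import *
np.set_printoptions(suppress=True)
im=manip.get_image("side"); save(im,"s21",(215,90,325,200),7); r=rack(cloud(im)); c=im["color"].astype(int)
g=(c[...,1]>c[...,0]+12)&(c[...,1]>c[...,2]+3)&(r[...,0]<-.13)&(r[...,0]>-.25)&(abs(r[...,1])<.07)&(r[...,2]>.08)&(r[...,2]<.24)
P=r[g]; print(len(P),P.min(0),P.max(0)); b=np.polyfit(P[:,2],P[:,0],1); print("tilt",np.degrees(np.arctan(b[0])))
for l in ("gauge_bow","gauge_handle","hook_seat","hook_tip"):
    for d in manip.mark_of(l,im):
        q=rack(w(im,d["at"])); print(l,round(d["p"],2),(q*1000).round(1))
iw=manip.get_image("wrist"); save(iw,"w21")
for l in ("gauge_bow","gauge_handle","hook_seat","hook_tip"):
    for d in manip.mark_of(l,iw):
        q=rack(w(iw,d["at"])); print("w",l,round(d["p"],2),(q*1000).round(1))
print(rack(manip.state()["eef_pos"]))
E
```

```text
time: 23.65
eef_pos: [0.4612, 0.1579, 0.2085]
orientation: [-179.8, 0.1, 94.0]
ft_force: [-0.1, 0.2, -2.6]
gripper_width: 0.0196Traceback (most recent call last):
  File "<stdin>", line 5, in <module>
    return umr_minimum(a, axis, None, out, keepdims, initial, where)
ValueError: zero-size array to reduction operation minimum which has no identity
```

View pics/s21.png

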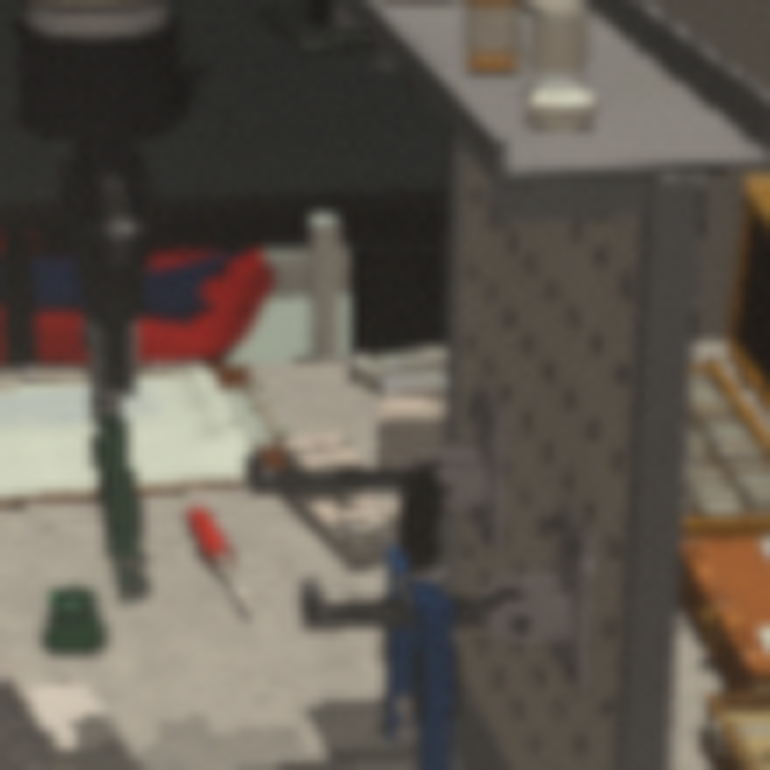

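Run:
```python
from h import *
np.set_printoptions(suppress=True)
im=manip.get_image("side"); r=rack(cloud(im)); c=im["color"].astype(int)
g=(c[...,1]>c[...,0]+8)&(r[...,0]<-.14)&(r[...,0]>-.25)&(abs(r[...,1])<.08)&(r[...,2]>.06)&(r[...,2]<.26)
P=r[g]; print(len(P))
if len(P)>5: print(P.min(0),P.max(0)); b=np.polyfit(P[:,2],P[:,0],1); print("tilt",np.degrees(np.arctan(b[0])))
for l in ("gauge_bow","gauge_handle","hook_seat","hook_tip"):
    for d in manip.mark_of(l,im):
        q=rack(w(im,d["at"])); print(l,round(d["p"],2),(q*1000).round(1))
iw=manip.get_image("wrist"); save(iw,"w21")
for l in ("gauge_bow","gauge_handle","hook_seat","hook_tip"):
    for d in manip.mark_of(l,iw):
        q=rack(w(iw,d["at"])); print("w",l,round(d["p"],2),(q*1000).round(1))
print(rack(manip.state()["eef_pos"]))
```

```text
40
[-0.19130824 -0.03741338  0.14272059] [-0.18186458 -0.02271162  0.19964082]
tilt -4.538159599016309
gauge_bow 0.98 [-308.3 -462.7    4. ]
gauge_bow 0.62 [-110.9    2.   152.7]
gauge_bow 0.47 [-185.1    2.8  183.7]
gauge_bow 0.38 [-184.2    4.6  107.2]
gauge_bow 0.22 [-185.8    1.2  225.5]
gauge_handle 0.9 [-300.1 -500.1    5.5]
gauge_handle 0.61 [-187.5    1.8  224. ]
hook_seat 0.63 [-74.5   3.2 156.8]
hook_tip 0.55 [-110.3    1.6  153.8]
w gauge_bow 0.84 [-183.2    1.7  185. ]
w gauge_handle 0.89 [-186.5    3.9  226. ]
w hook_seat 0.78 [-73.1   4.5 157.6]
w hook_tip 0.73 [-106.9    5.5  153.9]
[-0.18419864  0.00392903  0.20953358]
```

View pics/w21.png

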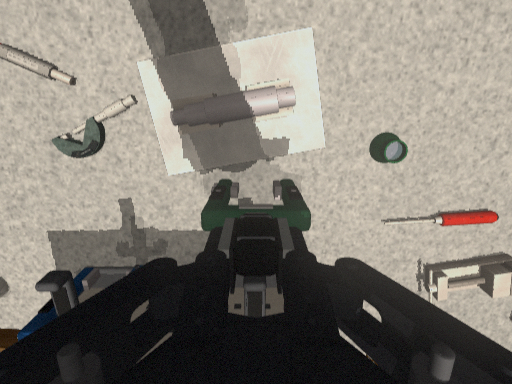

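```bash
python3 -m creep '[[[0.1,1,0.07,0,0],[0.1,2,0.14,0,0],[0.1,3,0.21,0,0],[0.1,4,0.28,0,0],[0.1,4.5,0.32,0,0],[0.1,4.5,0.32,0,0]]]'
python3 - <<'E'
from h import *
np.set_printoptions(suppress=True)
im=manip.get_image("side"); save(im,"s22",(235,100,325,190),8)
for l in ("gauge_bow","gauge_handle"):
    for d in manip.mark_of(l,im):
        q=rack(w(im,d["at"])); print(l,round(d["p"],2),(q*1000).round(1))
print(rack(manip.state()["eef_pos"]))
E
```

```text
time: 24.8
eef_pos: [0.5083, 0.1621, 0.2093]
orientation: [180.0, -0.0, 94.0]
ft_force: [-0.2, 0.6, -4.1]
gripper_width: 0.0192
gauge_bow 0.84 [-307.2 -465.9    4.5]
gauge_bow 0.71 [-140.7    3.7  184. ]
gauge_handle 0.86 [-298.9 -503.     7.6]
gauge_handle 0.69 [-144.5    2.9  224.3]
[-0.13984739  0.00381606  0.20906036]
```

View pics/s22.png

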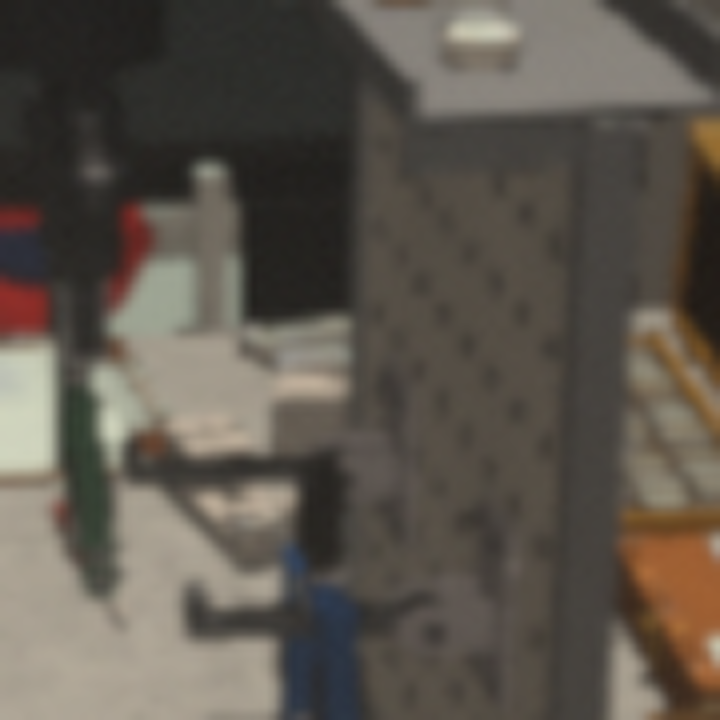

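```bash
python3 -m creep '[[[0.1,0.8,0.06,0,0],[0.1,1.6,0.11,0,0],[0.1,2.4,0.17,0,0],[0.1,3.0,0.21,0,0],[0.1,3.35,0.24,0,0],[0.1,3.35,0.24,0,0]]]'
python3 - <<'E'
from h import *
np.set_printoptions(suppress=True)
im=manip.get_image("side"); save(im,"s23",(235,80,325,190),7)
for l in ("gauge_bow","gauge_handle","hook_tip"):
    for d in manip.mark_of(l,im):
        q=rack(w(im,d["at"])); print(l,round(d["p"],2),(q*1000).round(1))
print(rack(manip.state()["eef_pos"]))
iw=manip.get_image("wrist"); save(iw,"w23")
for l in ("gauge_bow","gauge_handle","hook_tip","hook_seat"):
    for d in manip.mark_of(l,iw):
        q=rack(w(iw,d["at"])); print("w",l,round(d["p"],2),(q*1000).round(1))
E
```

```text
time: 25.55
eef_pos: [0.5412, 0.1645, 0.2093]
orientation: [180.0, -0.0, 94.1]
ft_force: [-0.6, 0.8, -2.9]
gripper_width: 0.0193
gauge_bow 0.96 [-302.7 -462.6    3.3]
gauge_bow 0.58 [-106.6    3.7  183.4]
gauge_handle 0.81 [-300.5 -504.1    7.1]
gauge_handle 0.59 [-108.8    1.6  224.8]
gauge_handle 0.38 [-74.5   0.5 158.8]
gauge_handle 0.28 [-187.8 -615.8    4.3]
hook_tip 0.5 [-109.1    1.1  154. ]
[-0.10613898  0.00394038  0.20917242]
w gauge_bow 0.63 [-107.4   -0.8  183.4]
w gauge_handle 0.69 [-107.3    2.3  224.8]
w hook_tip 0.89 [-109.4    6.   153.2]
w hook_seat 0.54 [  3.7   1.3 151.8]
```

View pics/s23.png

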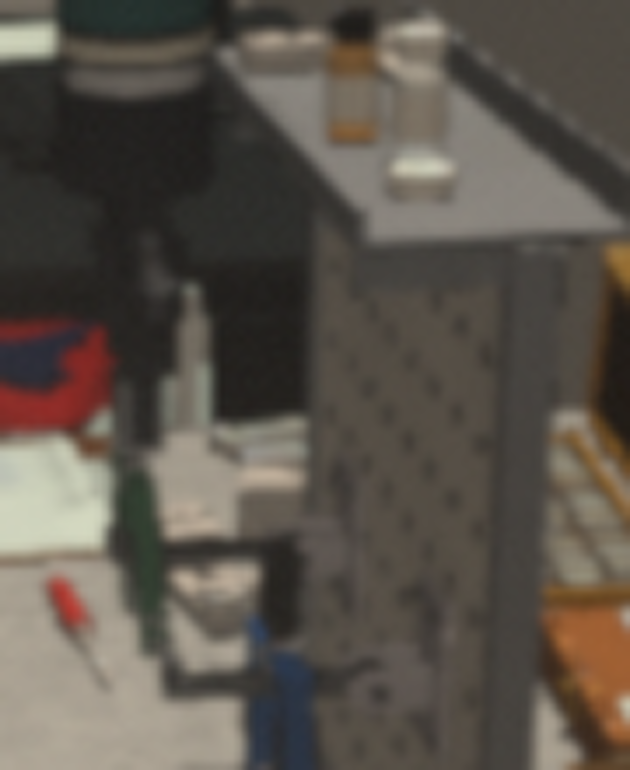

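View pics/w23.png

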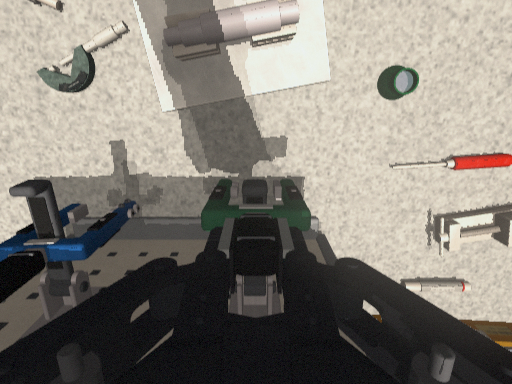

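```bash
python3 -m creep '[[[0.1,0,0,-0.4,0],[0.1,0,0,-0.8,0],[0.1,0.1,0,-1.2,0],[0.1,0.2,0.01,-1.6,0],[0.1,0.2,0.01,-1.9,0],[0.1,0.2,0.01,-1.9,0]]]'
python3 - <<'E'
from h import *
np.set_printoptions(suppress=True)
s=manip.state(); print(s["ft_force"],rack(s["eef_pos"]))
iw=manip.get_image("wrist"); save(iw,"w24",(190,150,320,300),5)
r=rack(cloud(iw))
for v in range(176,232,6): print(v,[tuple(int(t) for t in (r[v,u]*1000).round()) for u in (215,240,256,272,295)])
E
```

```text
time: 26.6
eef_pos: [0.5421, 0.1645, 0.1896]
orientation: [-179.9, 0.0, 94.1]
ft_force: [-0.3, 0.0, -3.0]
gripper_width: 0.0197
[-0.29127556  0.02201658 -2.9518993 ] [-0.1039454   0.00382927  0.18964162]
176 [(-85, -46, 0), (-85, -15, 0), (-85, 5, 1), (-85, 24, 0), (-85, 53, -1)]
182 [(-77, -46, 0), (-78, -15, 1), (-78, 5, 0), (-77, 24, 0), (-77, 53, 0)]
188 [(-111, -26, 133), (-70, -15, 0), (-120, 4, 160), (-70, 24, 1), (-112, 33, 133)]
194 [(-112, -24, 150), (-61, -16, -1), (-119, 4, 169), (-62, 25, 0), (-112, 31, 149)]
200 [(-111, -23, 158), (-54, -16, 0), (-116, 4, 171), (-54, 25, -1), (-111, 30, 157)]
206 [(-112, -21, 171), (-113, -5, 173), (-113, 4, 174), (-113, 14, 174), (-112, 28, 170)]
212 [(-111, -20, 179), (-111, -5, 179), (-111, 4, 178), (-111, 14, 180), (-111, 27, 179)]
218 [(-107, -20, 179), (-113, -4, 193), (-114, 4, 194), (-111, 13, 188), (-108, 27, 181)]
224 [(-104, -20, 180), (-113, -4, 200), (-114, 4, 202), (-113, 12, 200), (-104, 27, 180)]
230 [(-110, -17, 200), (-114, -4, 209), (-115, 4, 210), (-114, 12, 208), (-110, 24, 200)]
```

View pics/w24.png

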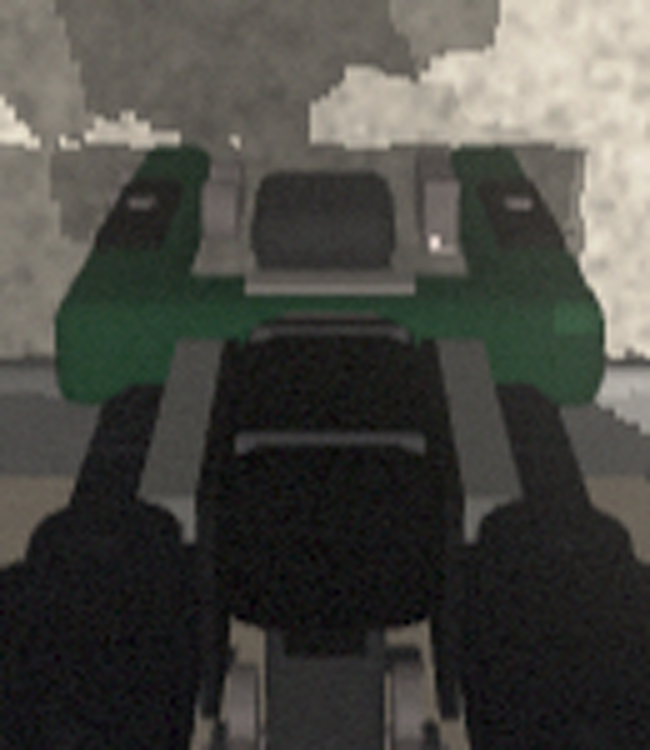

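```bash
python3 -m creep '[[[0.1,0,0,-0.15,0],[0.1,0,0,-0.3,0],[0.1,0,0,-0.4,0],[0.1,0,0,-0.5,0],[0.1,0,0,-0.5,0]]]';python3 -m creep '[[[0.1,0,0,-0.05,0],[0.1,0,0,-0.1,0],[0.1,0,0,-0.1,0]]]'
```

```text
time: 27.15
eef_pos: [0.5424, 0.1645, 0.1852]
orientation: [-180.0, 0.0, 94.1]
ft_force: [0.5, -1.0, -3.2]
gripper_width: 0.0198
time: 27.45
eef_pos: [0.5424, 0.1646, 0.1842]
orientation: [-180.0, 0.0, 94.1]
ft_force: [-0.5, -0.7, -3.0]
gripper_width: 0.0198
```

```bash
python3 -m creep '[[[0.1,0,0,-0.05,0],[0.1,0,0,-0.1,0],[0.1,0,0,-0.1,0]]]'; python3 -m creep '[[[0.1,0,0,-0.05,0],[0.1,0,0,-0.1,0],[0.1,0,0,-0.1,0]]]'
```

```text
time: 27.75
eef_pos: [0.5424, 0.1646, 0.1832]
orientation: [-180.0, 0.0, 94.1]
ft_force: [-0.6, -0.4, -3.0]
gripper_width: 0.0195
time: 28.05
eef_pos: [0.5425, 0.1646, 0.1825]
orientation: [180.0, -0.0, 94.1]
ft_force: [-0.2, -0.3, -1.6]
gripper_width: 0.0196
```

```bash
python3 -m creep '[[[0.1,0,0,-0.03,0],[0.1,0,0,-0.06,0],[0.1,0,0,-0.06,0]]]'
python3 - <<'E'
from h import *
s=manip.state(); print(s["ft_force"])
iw=manip.get_image("wrist"); save(iw,"w25",(190,150,320,300),5)
im=manip.get_image("side"); save(im,"s25",(235,80,325,190),7)
E
```

```text
time: 28.35
eef_pos: [0.5426, 0.1646, 0.1822]
orientation: [180.0, -0.0, 94.1]
ft_force: [-1.3, -1.2, 3.9]
gripper_width: 0.0198
[-1.25807923 -1.2221084   3.89149738]
```

View pics/w25.png

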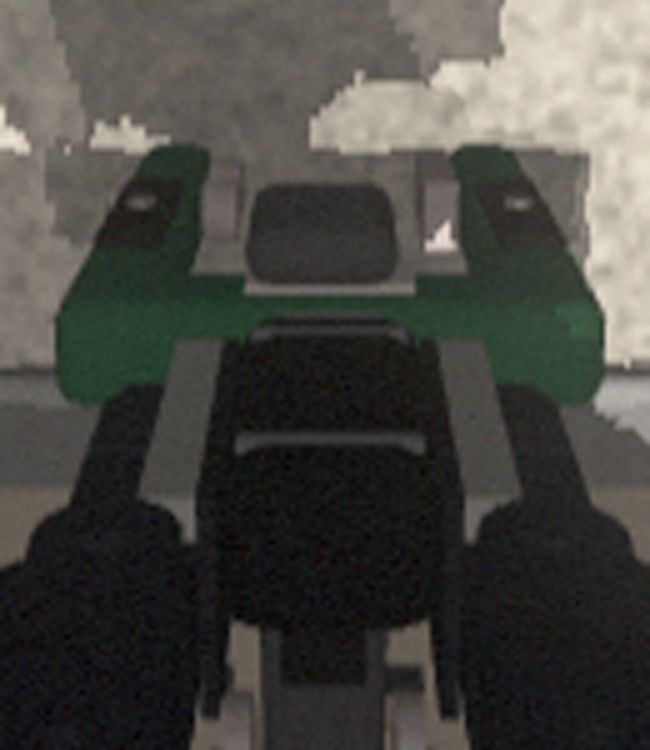

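View pics/s25.png

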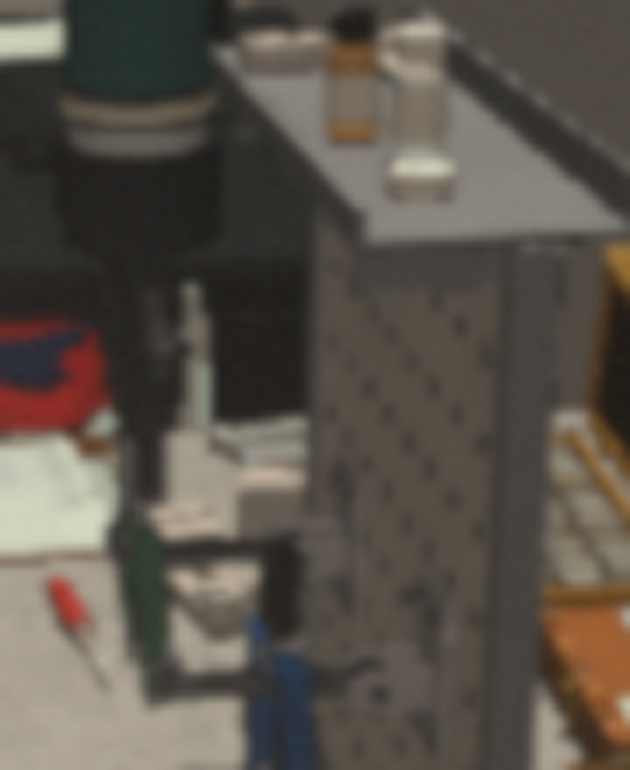

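```bash
python3 -m creep '[[[0.1,0,0,0.04,0],[0.1,0,0,0.04,0],[0.26,0,0,0.04,0],[0.28,0,0,0.04,0],[0.3,0,0,0.04,0],[0.35,0,0,0.04,0],[0.45,0,0,0.04,0],[0.5,0,0,0.04,0],[0.5,0,0,0.04,0]]]' 20
python3 - <<'E'
from h import *
iw=manip.get_image("wrist"); save(iw,"w26",(170,150,340,300),4)
im=manip.get_image("side"); save(im,"s26",(235,80,325,190),7)
E
```

```text
time: 29.35
eef_pos: [0.5425, 0.1646, 0.1821]
orientation: [180.0, -0.0, 94.1]
ft_force: [-0.6, 0.6, -0.6]
gripper_width: 0.0426
```

View pics/w26.png

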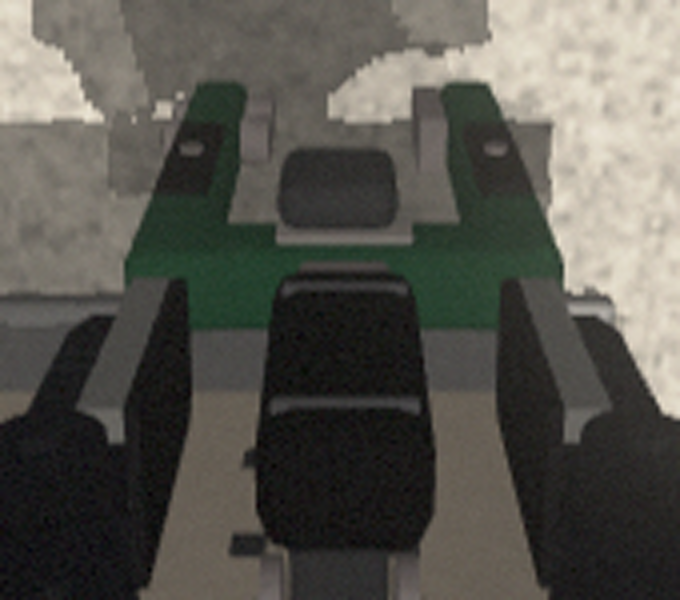

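View pics/s26.png

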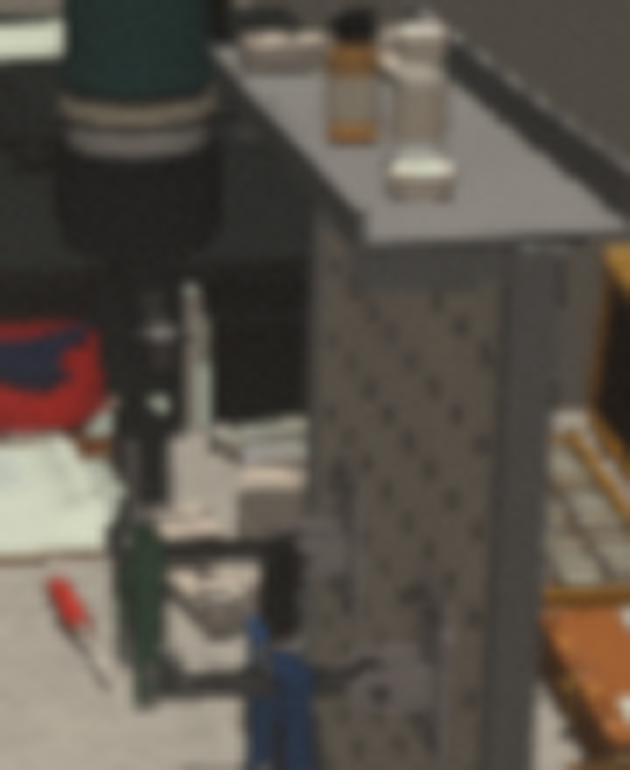

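```bash
python3 -m creep '[[[0.6,0,0,0.3,0],[0.7,-0.5,-0.04,0.6,0],[0.7,-1.5,-0.11,0.6,0],[0.7,-3,-0.21,0.6,0],[0.7,-5,-0.35,0.6,0],[0.7,-8,-0.57,2,0],[0.7,-10,-0.7,5,0],[0.7,-10,-0.7,8,0],[0.7,-10,-0.7,8,0]]]'
python3 - <<'E'
from h import *
np.set_printoptions(suppress=True)
im=manip.get_image("side"); save(im,"s27",(235,80,325,190),7)
iw=manip.get_image("wrist"); save(iw,"w27")
it=manip.get_image("top"); save(it,"t27",(110,70,360,290),3)
for n,i in (("side",im),("wrist",iw),("top",it)):
  for l in ("gauge_bow","gauge_handle","hook_tip","hook_seat"):
    for d in manip.mark_of(l,i):
        q=rack(w(i,d["at"]))
        if d["p"]>.4 and abs(q[1])<.1: print(n,l,round(d["p"],2),(q*1000).round(1))
for l in ("bulb_blower","spray_bottle","dust_brush","plug_gauge"):
    for d in manip.mark_of(l,it)[:1]: print(l,w(it,d["at"]).round(3))
E
```

```text
time: 30.35
eef_pos: [0.4434, 0.1584, 0.2656]
orientation: [179.6, -0.2, 94.1]
ft_force: [1.5, 0.6, 0.3]
gripper_width: 0.0597
side gauge_bow 0.67 [-107.6    2.1  156.9]
side gauge_handle 0.47 [-103.5    1.5  198.9]
side hook_tip 0.48 [-107.6    1.1  152. ]
side hook_seat 0.6 [-76.8   0.3 155.4]
wrist gauge_bow 0.72 [-103.4    3.8  155.9]
wrist gauge_handle 0.69 [-104.8    0.4  195.2]
wrist hook_tip 0.82 [-105.2    5.3  153.7]
top gauge_bow 0.6 [-109.4    4.5  155.1]
top gauge_handle 0.52 [-106.2    2.6  196.6]
top hook_tip 0.59 [-109.9    5.9  149.2]
top hook_seat 0.53 [-80.   -2.8 153.6]
bulb_blower [ 0.697 -0.33  -0.002]
spray_bottle [0.649 0.088 0.   ]
dust_brush [ 0.496 -0.461 -0.002]
plug_gauge [ 0.365 -0.107  0.001]
```

View pics/s27.png

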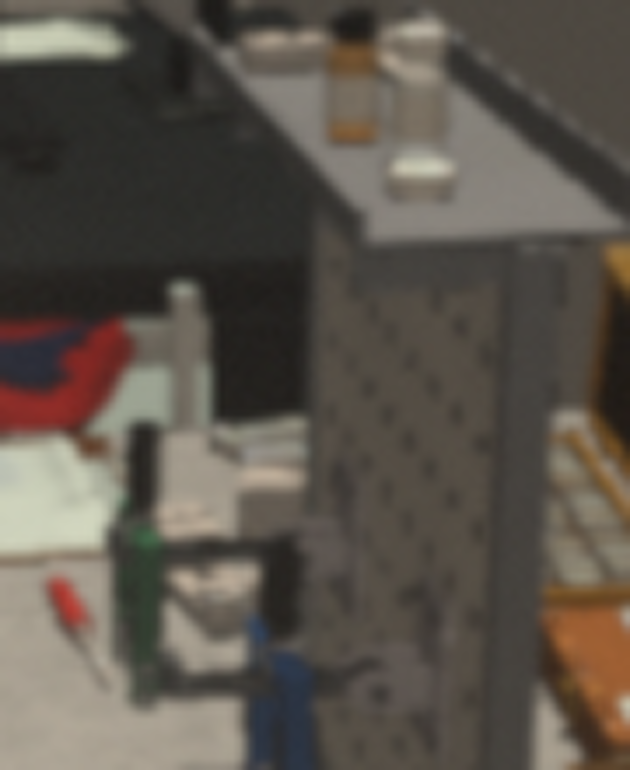

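View pics/t27.png

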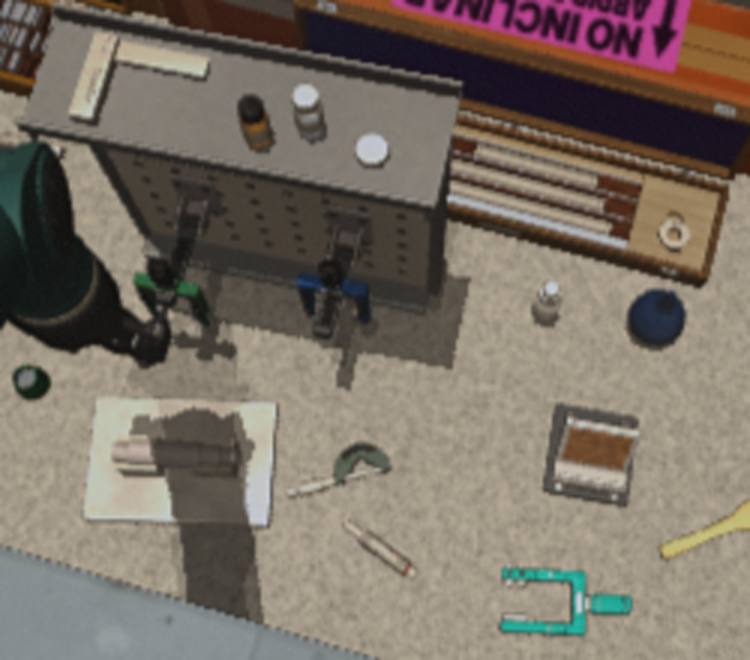

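```bash
python3 -m creep '[[[0.7,-1,0,0,0],[0.7,-1,0,0,0],[0.7,-1,0,0,0]]]'
python3 - <<'E'
from h import *
np.set_printoptions(suppress=True)
im=manip.get_image("wrist"); r=rack(cloud(im))
s=r[(abs(r[...,1]-.003)<.008)&(r[...,0]<-.04)&(r[...,0]>-.095)&(r[...,2]>.14)&(r[...,2]<.175)]
print(len(s)); 
if len(s)>50:
  b=np.polyfit(s[:,0],s[:,2],1); print("arm",1.571+b[0])
for l in ("gauge_bow","gauge_handle"):
    for d in manip.mark_of(l,im)[:1]: print(l,(rack(w(im,d["at"]))*1000).round(1))
it=manip.get_image("top")
for d in manip.mark_of("spray_bottle",it): print(d["p"],w(it,d["at"]).round(3))
print(manip.finish_job())
E
```

```text
time: 31.6
eef_pos: [0.4319, 0.1575, 0.2621]
orientation: [-180.0, -0.0, 94.1]
ft_force: [-0.7, -0.1, -0.1]
gripper_width: 0.0598
0
gauge_bow [-103.6    5.3  154. ]
gauge_handle [-102.6    1.2  197.2]
0.48 [ 0.68  -0.206 -0.002]
the job is handed in; nothing more can be done
None
```

The green snap gauge hangs upright on the hook behind its lip, and I handed the job in at about 32 s of the 61 s. The hand-in reports no verdict.

- **Hook:** the tool only points down and the shelf kept the fingers off the folded arm. I pressed the open gripper's knuckle on the arm's tip and dragged it outward, then pushed it down to the stop. It measured 1.522 rad afterwards, and 23 N moved it no further.
- **Gauge:** I gripped it by the handle in the rest and lifted it out. A light push (about 4 N) of its legs against the back of the empty rest straightened it in the grip. I then turned it half round, threaded it over the hook from the front and lowered it until the wrist force showed it resting (about 7 N at most). After that I opened the gripper and backed away.

**Last checks:**
- **Position:** the bow sits about 104–109 mm in front of the panel, which is 24–29 mm from the seat's middle (limit 37 mm). It is within about 5 mm across the hook, with its underside at hook height.
- **Pose and contact:** the handle is up within a few degrees, and the robot touches nothing.
- **Other things:** the four bystanders measured within a few millimetres of where they started. The turquoise look-alike was not touched.

**Failed or disagreeing checks:**
- The last re-measure of the hook's angle failed because the arm was not in view. The 1.522 rad is from before hanging, and the side picture afterwards still shows the hook level.
- One detection of the spray bottle was wrong (it gave a point on the rack). A second one, with a low score of 0.48, put it back in its place, and the picture agrees.
- The anvil and gauge contact forces on the hook could only be judged from the wrist readings.

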